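# Mix sealed sample jars in a tilting cradle and set them to warm

## Task

Bring the tilting cradle level, stand every small amber jar in a pocket of it, tip it 40 degrees towards the robot, keep it there for about two seconds, and bring it back level with the jars still in it. Then move all the jars upright onto the black plate of the heater, leave the cradle level, and only then switch the heater on at its rocker switch. Leave the bottle, the bowl and the steel beaker alone.

Things in the scene. Friction and masses are not known exactly. Their poses are not given: they have to be found in the camera images.
- jar0: a sealed sample jar, amber glass with a white screw cap, a plain upright cylinder 42 mm in diameter (its foot rounded to 37 mm) and 64 mm tall (cap the top 22 mm), thick-based and steady, about 0.16 kg; origin at the centre of its underside, z up. Starts standing on the bench; two to four of the four jars are present, None if absent
- jar1: a sealed sample jar, amber glass with a white screw cap, a plain upright cylinder 42 mm in diameter (its foot rounded to 37 mm) and 64 mm tall (cap the top 22 mm), thick-based and steady, about 0.16 kg; origin at the centre of its underside, z up. Starts standing on the bench; two to four of the four jars are present, None if absent
- jar2: a sealed sample jar, amber glass with a white screw cap, a plain upright cylinder 42 mm in diameter (its foot rounded to 37 mm) and 64 mm tall (cap the top 22 mm), thick-based and steady, about 0.16 kg; origin at the centre of its underside, z up. Starts standing on the bench; two to four of the four jars are present, None if absent
- jar3: a sealed sample jar, amber glass with a white screw cap, a plain upright cylinder 42 mm in diameter (its foot rounded to 37 mm) and 64 mm tall (cap the top 22 mm), thick-based and steady, about 0.16 kg; origin at the centre of its underside, z up. Starts standing on the bench; two to four of the four jars are present, None if absent
- stand: the cradle's fixed aluminium stand: base plate 110 x 270 x 12 mm (x, y, z) with a cheek at each end; origin at the centre of its underside on the bench, x points away from the robot (turned a little), y along the row of pockets towards the handle end. The cradle's hinge axis runs along the stand's y through (0, 0, 95 mm). A white arc beside the handle arm carries two black marks: arm at level and arm at 40 degrees; the arm is the pointer
- cradle (a joint): cradle angle in rad: 0 = level, positive = tipped towards the robot (handle and jar caps move to the stand's -x), range -0.5 to 1.15; 40 degrees is 0.698, right is within 5 degrees. Starts leaning the wrong way at -0.4 to -0.25. Stiff hinge (about 0.4 N m, some 3.5 N at the handle): stays where it is left
- cradle_floor (a point): centre of the cradle's inner floor, turning with the cradle (35 mm below the hinge axis when level, so 60 mm above the bench). Steel tray with four pockets in one row along y, pitch 54 mm (centres at y = -81, -27, 27, 81 mm from here), each 50 x 50 mm inside and 26 mm deep with 4 mm walls, so that the upper 38 mm of a jar stands out; a jar may stay leaning a little in its pocket after tipping
- cradle_handle (a point): middle of the cradle's handle, a white round bar 14 mm thick and 75 mm long, parallel to the hinge axis (the stand's y) and fixed to the +y end of the cradle by an upright arm; this point is 115 mm from the hinge axis, straight above it when level (210 mm over the bench), at y = 190 mm in the stand's frame; bar free from 32 mm on the arm's side of this point to its end 35 mm beyond. Can be pinched from above across the bar, which turns between the fingers as it is swung
- heater: the fixed heater: cream box 230 x 240 mm with a black square plate on top, 204 x 214 mm (x, y) usable, its surface 90 mm above the bench, with a steel rim standing 12 mm above it; origin on the bench under the plate's centre, z up; its x axis points away from the blue console, which is 100 mm deep and 55 mm tall along the -x (robot) side
- rocker (a joint): rocker switch on the console, rad: 0 = off (start), 0.44 = on; over-centre, it snaps over past 0.22 and stays. A grey slab 70 x 40 x 10 mm (x, y, z of the heater) pivoting about the heater's y axis at (-164, 0, 66 mm) in the heater's frame; off, its end nearest the robot (-x) stands up; pushing that end down (about 2 N, the end goes down about 11 mm) switches on
- rocker_press (a point): where to push the rocker: on top of its robot-side end, 24 mm from the pivot; moves with it (about 81 mm above the bench when off, 70 mm when on). Push straight down
- reagent: bystander: larger amber bottle, 76 mm in diameter, 170 mm tall, origin at the centre of its underside; leave alone
- mortar: bystander: white ceramic bowl, 100 mm in diameter, 50 mm tall, origin under its centre; leave alone
- beaker: bystander: open steel beaker, 68 mm in diameter, 85 mm tall, origin under its centre; leave alone
Not all that is in view belongs to the job. Leave any yellow look-alike of the jar2 alone. Leave any brown look-alike of the jar1 alone.

How it is judged:
By the outcome, as a careful person would: the job done as asked, in the order asked, and still so for the second after the job is handed in, with the robot touching nothing.
Of jar0, jar1, jar2, jar3 only 2 to 4 are there at a start; the rules pass over those that are not, and their reading is None.
At some moment in a run one of jar0, jar1, jar2, jar3 may be knocked a few centimetres aside while the robot is not near it.
It also fails if it takes over 210 s, if anything falls off the work surface, if the arm or the gripper's body presses on something with over 40 N, if the wrist force passes 120 N, or if a joint passes its speed limit or range.

## Robot

A 7-joint arm with a two-finger parallel gripper is mounted at the origin on the work surface. World frame = base frame: x ahead of the robot, y to its left, z up, the work surface at z = 0. Lengths are in m, angles in degrees, forces in N, time in s.
With the tool pointing down it reaches from about 0.35 to 0.9 m from the base axis. Payload 8.1 kg.
Tool frame: the origin (TCP) lies at the very end of the fingers, on their centre line; the grasp point (between the pads) lies 19 mm behind it (r.pinch_z is the distance from the TCP to the grasp point, in m); z points along the fingers, y is the direction in which the jaws open and shut (so a half turn about z gives the same grasp; the last joint's range is limited). The gripper opens to 92 mm and grips with 3 to 60 N. Pads are 19 mm wide; open, the fingers measure 130 mm over their backs; the gripper's body (75 mm by 190 mm) begins 47 mm behind the grasp point.
Start: joints at [60.814, 24.895, 1.432, 90.138, -0.665, 64.973, -4.303], TCP at [0.247, -0.574, 0.227] pointing down, gripper open.
Joint ranges: [-149.89, 149.89], [-25.12, 119.58], [-72.63, 75.52], [4.76, 147.25], [-75.54, 255.54], [6.69, 114.76], [-157.13, 157.13]. Speed limits (degrees/s): [127.2, 127.2, 172.46, 172.46, 180, 180, 180].

## Interface

Orientations are given as [roll, pitch, yaw] about the fixed x, y, z axes, in that order (R = Rz(yaw) Ry(pitch) Rx(roll)).
In Python, from plant import r gives the robot as it stands. The module is installed in compiled form; this text tells all that it offers.
- The arm moves only by the tool apply_moves, never from a script. Its argument "series" is a list of rows, each an object with "translation": the shift along the world's x, y, z in mm, a list of three; "twist": the turn, a rotation vector about the world's x, y, z in rad, a list of three; "grip": the closure in counts, from 0 (fully open) to 255 (shut). In form: [{"translation": [x, y, z], "twist": [wx, wy, wz], "grip": grip}, ...]. A call has 1 to 12 rows; each row is the pose to reach, as a shift and turn from the pose commanded when the call began; what a row does not reach only later rows make up. A row lasts 1/10 s, in which the tool goes at most 50 mm and 8.59 degrees, less where a joint would pass 70% of its speed; a pose out of reach is approached as far as the arm can. A call with a gripper value outside its range is refused whole. The fingers move at their own pace and stop on an object; the grip force is fixed at half the most. Time passes only in rows, so rows that repeat a pose let the fingers close. It gives the time, the measured TCP pose, the force and the opening at its end, in the units of the state.
- r.get_state(): the state, without advancing time (a new reading comes with each control period).
- r.get_image(name): name is "scene" or "top"; returns (picture, depth): 400x640x3 uint8, red, green, blue; 400x640 float32, m along the optical axis (not along the pixel's ray), 0 where there is no reading.
- r.camera_model(name): a dict with "fx", "fy", "cx", "cy" (pixels), "eye" and "rotation" of the camera in the world. Camera axes: x right, y down, z forward; pixel columns grow to the right and rows downward; lengths in m; the calibration is good to about 2 mm. A picture is of the moment at which its call begins. camera_model takes no time and is no camera call.
- r.close_job(): hands the job in, once; it reports no verdict.
The state is a dict: "time": time; "joint_pos": joint angles; "joint_velocities": joint speeds; "effort": joint torques, N m; "eef_pos": TCP position; "orientation": TCP orientation; "ft_force": force on the tool from outside, world axes, zero at the start; "moment": the same for the moment, N m; "finger_gap": finger opening in m.
Only numpy, scipy, OpenCV 4.12 (cv2) and the standard library are available. Lean on these libraries where they do the work, as an engineer would, in place of code of your own. Each camera call takes 0.05 s, during which the arm holds its last target.

## Working session

There is one attempt and no reset: what is moved stays moved. The work goes in short steps, Python scripts to look and compute and a tool call to move; the robot and the scene stay as the last step left them, time stands still between calls to the robot, and variables do not carry over. Pictures are saved under pics/ and viewed, and the job is handed in when it is done.

Besides the shell and the picture viewer there is one more tool, called as name(argument=value, ...), one argument or row to a line, values as JSON. apply_moves: Moves the arm, as the interface text tells. Its arguments: {"type":"object","properties":{"series":{"type":"array","items":{"type":"object","properties":{"translation":{"type":"array","items":{"type":"number"}},"twist":{"type":"array","items":{"type":"number"}},"grip":{"type":"number"}}}}},"required":["series"]}

```bash
mkdir -p pics; python3 - <<'E'
from plant import r
import cv2, numpy as np
print(r.get_state()); print(r.pinch_z)
for n in ("scene","top"):
    p,d=r.get_image(n); cv2.imwrite(f"pics/{n}0.png",p[:,:,::-1]); np.save(f"{n}0.npy",d)
    print(r.camera_model(n))
E
```

```text
{'time': 0.0, 'joint_pos': array([60.81377515, 24.93591277,  1.42877286, 90.18822973, -0.66551634,
       64.97345461, -4.30343434]), 'joint_velocities': array([-0.05174814,  0.06799682, -0.00773849,  0.02748063, -0.08747327,
       -0.04023227,  0.03307579]), 'effort': array([-3.60805570e-04, -6.67860603e+01,  9.84772369e-01, -3.14465117e+01,
       -6.05715998e-02,  4.28675185e-02,  1.44726982e-04]), 'eef_pos': array([ 0.24706437, -0.57354275,  0.22595628]), 'orientation': array([-1.79910930e+02,  6.43696906e-03,  2.33046767e+01]), 'ft_force': array([ 0.1046109 , -0.15263505, -0.08921081]), 'moment': array([ 0.02872666, -0.00850929, -0.02555318]), 'finger_gap': 0.0919412649942061}
0.0188
{'fx': 514.5280731640781, 'fy': 514.5280731640781, 'cx': 312.2754383010216, 'cy': 192.03303601331106, 'eye': array([ 1.08528934, -0.96238382,  1.15113434]), 'rotation': array([-133.16759338,    0.6662327 ,   27.42259052])}
{'fx': 363.69323785365395, 'fy': 363.69323785365395, 'cx': 320.82197411620007, 'cy': 205.86470319195706, 'eye': array([4.42490452e-01, 5.28247372e-04, 1.13652488e+00]), 'rotation': array([-172.66552657,   -0.25339318,  -89.82111429])}
```

View pics/scene0.png

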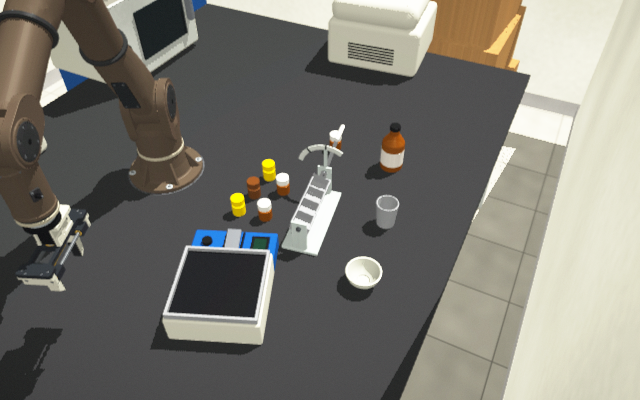

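View pics/top0.png

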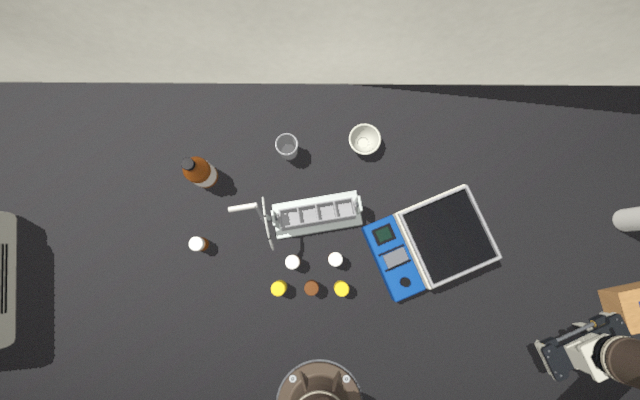

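Both views show three white-capped amber jars. In the top view they are at (198,244), (292,262) and (336,259). Look-alikes to avoid are yellow at (279,289) and (342,289), brown at (312,289), and the large reagent bottle at (200,172). I'll check the choice in a crop and measure.

```bash
cat > h.py <<'E'
from plant import r
import cv2, numpy as np
from scipy.spatial.transform import Rotation as Ro
M={n:r.camera_model(n) for n in("scene","top")}
def rot(n): return Ro.from_euler('xyz',M[n]['rotation'],degrees=True).as_matrix()
def ray(n,u,v):
    m=M[n]; return m['eye'], rot(n)@np.array([(u-m['cx'])/m['fx'],(v-m['cy'])/m['fy'],1])
def onz(n,u,v,z):
    e,d=ray(n,u,v); return e+d*(z-e[2])/d[2]
def cloud(n,d):
    m=M[n]; v,u=np.mgrid[0:400,0:640]
    P=np.stack([(u-m['cx'])/m['fx']*d,(v-m['cy'])/m['fy']*d,d],-1)
    return P@rot(n).T+m['eye']
def proj(n,p):
    m=M[n]; q=rot(n).T@(np.array(p)-m['eye']); return m['fx']*q[0]/q[2]+m['cx'],m['fy']*q[1]/q[2]+m['cy']
def tri(u1,v1,u2,v2):
    a,d=ray("scene",u1,v1);b,e=ray("top",u2,v2)
    s=np.linalg.lstsq(np.stack([d,-e],1),b-a,rcond=None)[0]
    return (a+d*s[0]+b+e*s[1])/2, np.linalg.norm(a+d*s[0]-b-e*s[1])
def snap(tag):
    o={}
    for n in("scene","top"):
        p,d=r.get_image(n); cv2.imwrite(f"pics/{n}{tag}.png",p[:,:,::-1]); np.save(f"{n}{tag}.npy",d); o[n]=(p,cloud(n,d))
    return o
def crop(n,tag,x,y,w,h,k):
    p=cv2.imread(f"pics/{n}{tag}.png")[y:y+h,x:x+w]; cv2.imwrite(f"pics/c_{n}{tag}_{x}_{y}.png",cv2.resize(p,None,fx=k,fy=k,interpolation=cv2.INTER_CUBIC))
def caps(p,C):
    # white cap tops: pixels white and 0.055<z<0.075
    hsv=cv2.cvtColor(p,cv2.COLOR_RGB2HSV)
    return hsv
E
python3 - <<'E'
from h import *
for n in("scene","top"):
    d=np.load(f"{n}0.npy");C=cloud(n,d)
    print(n,[(np.round(C[y,x],3)) for x,y in ([(198,244),(292,262),(336,259),(279,289),(312,289),(450,240),(395,257),(365,140),(240,208)] if n=="top" else [(264,203),(283,178),(335,134),(220,285),(233,238),(400,100)])])
crop("top",0,180,180,190,125,4); crop("scene",0,220,110,140,150,4)
crop("top",0,355,175,160,140,4)
p=cv2.imread("pics/top0.png");C=cloud("top",np.load("top0.npy"))
hsv=cv2.cvtColor(p,cv2.COLOR_BGR2HSV)
m=((hsv[...,1]<60)&(hsv[...,2]>150)&(C[...,2]>.055)&(C[...,2]<.075)).astype(np.uint8)
k,l,s,c=cv2.connectedComponentsWithStats(m)
for i in range(1,k):
    if 20<s[i,4]<600: print(s[i],c[i],np.round(onz("top",*c[i],.064),4))
E
```

```text
scene [array([ 0.432, -0.048,  0.064]), array([0.424, 0.082, 0.059]), array([0.477, 0.354, 0.069]), array([ 0.502, -0.374,  0.089]), array([ 0.436, -0.218,  0.077]), array([ 0.573,  0.763, -0.002])]
top [array([0.467, 0.357, 0.061]), array([0.415, 0.08 , 0.061]), array([ 0.424, -0.049,  0.063]), array([0.338, 0.116, 0.063]), array([0.338, 0.021, 0.063]), array([ 0.48 , -0.374,  0.091]), array([ 0.431, -0.22 ,  0.072]), array([ 0.803, -0.146,  0.001]), array([0.555, 0.204, 0.211])]
[197 166  17  19  41] [207.63414634 177.6097561 ] [0.6647 0.336  0.064 ]
[338 202  15  14 151] [345.31125828 209.22516556] [ 0.5708 -0.0766  0.064 ]
[320 205  15  14 146] [327.13013699 212.33561644] [ 0.5613 -0.0226  0.064 ]
[625 207  13  23 117] [629.76923077 218.55555556] [ 0.5459 -0.9219  0.064 ]
[302 208  15  14 145] [309.14482759 215.31724138] [0.5522 0.0307 0.064 ]
[288 212  11  13  93] [293.11827957 218.43010753] [0.5428 0.0781 0.064 ]
[393 213  35  76 128] [409.25     249.671875] [ 0.4521 -0.2634  0.064 ]
[188 236  15  15 165] [195.22424242 242.91515152] [0.4697 0.3639 0.064 ]
[390 247  19  16 139] [400.61870504 254.64028777] [ 0.4375 -0.2377  0.064 ]
[328 252  14  14 158] [334.67721519 258.37341772] [ 0.4261 -0.0447  0.064 ]
[285 255  14  14 159] [291.42138365 261.27672956] [0.4174 0.0814 0.064 ]
```

View pics/c_top0_180_180.png

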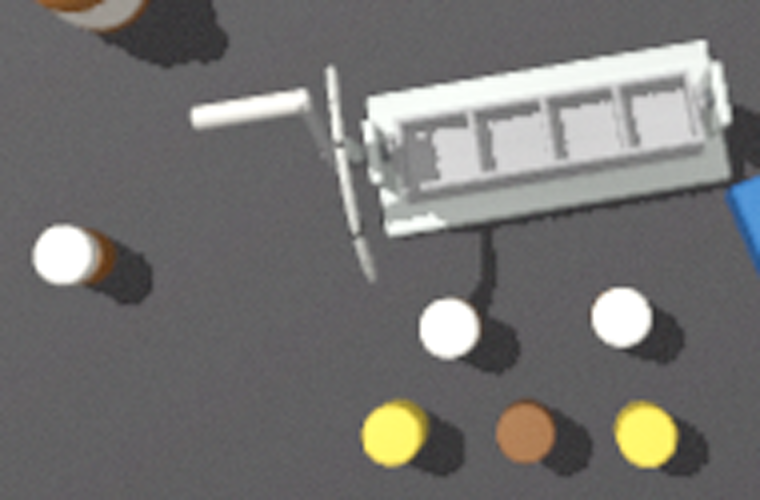

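View pics/c_scene0_220_110.png

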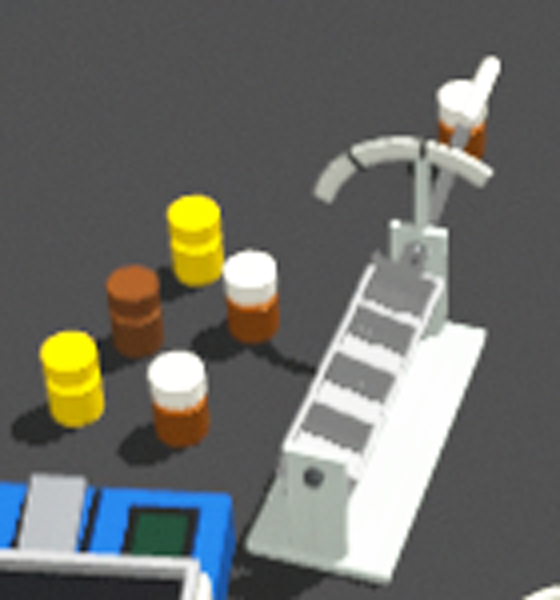

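View pics/c_top0_355_175.png

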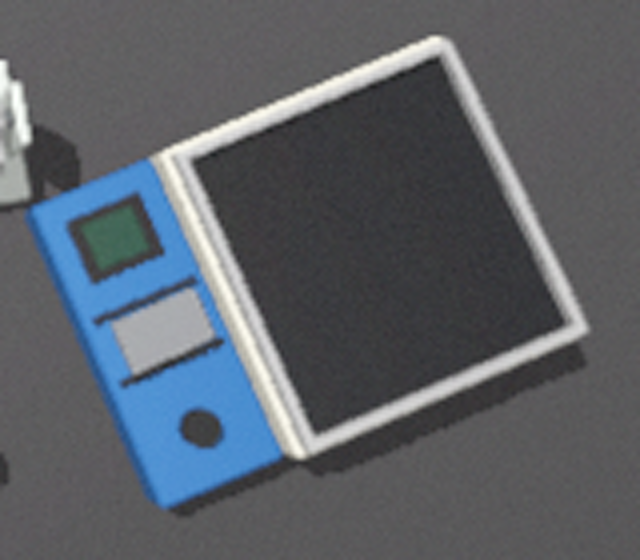

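The crops confirm three true jars, with white caps over amber. The yellow and brown pieces are single-coloured throughout. Next I'll measure the stand, handle and heater.

```bash
cat >> h.py <<'E'
def stand(): pass
E
python3 - <<'E'
from h import *
# stand plate corners from crop
c=[(368,97),(706,42),(729,180),(388,237)]
P=np.array([onz("top",180+x/4,180+y/4,.012) for x,y in c]);print("stand corners",np.round(P,3))
print("sides",[np.round(np.linalg.norm(P[i]-P[(i+1)%4]),3) for i in range(4)],P.mean(0))
yd=(P[0]-P[1]+P[3]-P[2])[:2];print("stand y dir yaw",np.degrees(np.arctan2(yd[1],yd[0]))-90)
p=cv2.imread("pics/top0.png");C=cloud("top",np.load("top0.npy"));Cs=cloud("scene",np.load("scene0.npy"))
# handle
for nm,X in(("top",C),("scene",Cs)):
    m=(X[...,2]>.185)&(X[...,2]<.24)&(X[...,0]>.45)&(X[...,0]<.7)&(X[...,1]>.12)&(X[...,1]<.28)
    q=X[m];print(nm,len(q),q.mean(0),q.min(0),q.max(0))
# heater rim
m=((C[...,2]>.096)&(C[...,2]<.108)&(C[...,1]<-.15)&(C[...,1]>-.6)&(C[...,0]>.3)).astype(np.uint8)
k,l,s,cc=cv2.connectedComponentsWithStats(m); i=1+np.argmax(s[1:,4]); ys,xs=np.where(l==i)
W=np.array([onz("top",x,y,.102)[:2] for x,y in zip(xs,ys)],np.float32)*1000
print("rim",cv2.minAreaRect(W))
hsv=cv2.cvtColor(p,cv2.COLOR_BGR2HSV)
mp=((C[...,2]>.084)&(C[...,2]<.096)&(hsv[...,2]<90)&(C[...,1]<-.15)&(C[...,1]>-.6)).astype(np.uint8)
k,l,s,cc=cv2.connectedComponentsWithStats(mp); i=1+np.argmax(s[1:,4]); ys,xs=np.where(l==i)
W=np.array([onz("top",x,y,.09)[:2] for x,y in zip(xs,ys)],np.float32)*1000
print("plate",cv2.minAreaRect(W),cv2.boxPoints(cv2.minAreaRect(W)))
for x,y in[(110,325),(190,288),(217,335),(132,375),(160,332)]: print("rocker",np.round(C[int(175+y/4),int(355+x/4)],3),np.round(onz("top",355+x/4,175+y/4,.071),3))
E
```

```text
stand corners [[ 0.592  0.148  0.012]
 [ 0.636 -0.116  0.012]
 [ 0.528 -0.133  0.012]
 [ 0.483  0.131  0.012]]
sides [np.float64(0.268), np.float64(0.11), np.float64(0.267), np.float64(0.11)] [0.55976287 0.00764998 0.012     ]
stand y dir yaw 9.619293392491514
top 197 [0.55703987 0.19016766 0.20639945] [0.52414901 0.14246439 0.18533054] [0.57138158 0.23524152 0.21428174]
scene 107 [0.56443283 0.18323808 0.20454355] [0.52855894 0.14015039 0.18513924] [0.57702857 0.23430002 0.21489423]
rim ((494.2231750488281, -368.64276123046875), (227.81483459472656, 219.71469116210938), 22.99921989440918)
plate ((493.7817077636719, -372.60906982421875), (211.25721740722656, 197.87310791015625), 22.93814468383789) [[ 357.94632 -322.6632 ]
 [ 435.0648  -504.8897 ]
 [ 629.61707 -422.55493]
 [ 552.49866 -240.32843]]
rocker [ 0.434 -0.181  0.074] [ 0.433 -0.183  0.071]
rocker [ 0.46  -0.241  0.069] [ 0.46  -0.242  0.071]
rocker [ 0.428 -0.265  0.052] [ 0.426 -0.261  0.071]
rocker [ 0.399 -0.201  0.059] [ 0.397 -0.199  0.071]
rocker [ 0.428 -0.219  0.071] [ 0.428 -0.22   0.071]
```

```bash
python3 - <<'E'
from h import *
O=np.array([.5598,.0076,0]);a=np.radians(9.6);xd=np.array([np.cos(a),np.sin(a),0]);yd=np.array([-np.sin(a),np.cos(a),0])
for n in("top","scene"):
    p=cv2.imread(f"pics/{n}0.png");C=cloud(n,np.load(f"{n}0.npy"));hsv=cv2.cvtColor(p,cv2.COLOR_BGR2HSV)
    L=(C-O)@np.stack([xd,yd,[0,0,1]],1)
    m=(C[...,2]>.19)&(C[...,2]<.235)&(L[...,1]>.16)&(L[...,1]<.24)&(np.abs(L[...,0])<.08)
    q=L[m];print(n,len(q),q.mean(0),q.min(0),q.max(0));k=(q[:,1]>.18)&(q[:,1]<.21);print(q[k].mean(0),np.median(q[k],0))
print("bar ends",[((onz("top",*e,.205)-O)@np.stack([xd,yd],1)).round(4) for e in[(228,209.5),(256.5,204)]])
# cheek tops / hinge from cloud of stand centre check: pocket floor centres etc via scene corners
crop("scene",0,270,170,90,90,7)
E
```

```text
top 140 [0.03133716 0.19341608 0.2103587 ] [0.02508408 0.16017066 0.20342184] [0.03906704 0.2264273  0.21428174]
[0.03148438 0.19506464 0.21049153] [0.03134334 0.1944763  0.21063895]
scene 60 [0.0377555  0.19168471 0.20985141] [0.02831938 0.16032698 0.20184697] [0.04371006 0.22360887 0.21489423]
[0.03764392 0.19541392 0.20987947] [0.03860864 0.19502814 0.21024199]
bar ends [array([0.0305, 0.2264]), array([0.0326, 0.152 ])]
```

View pics/c_scene0_270_170.png

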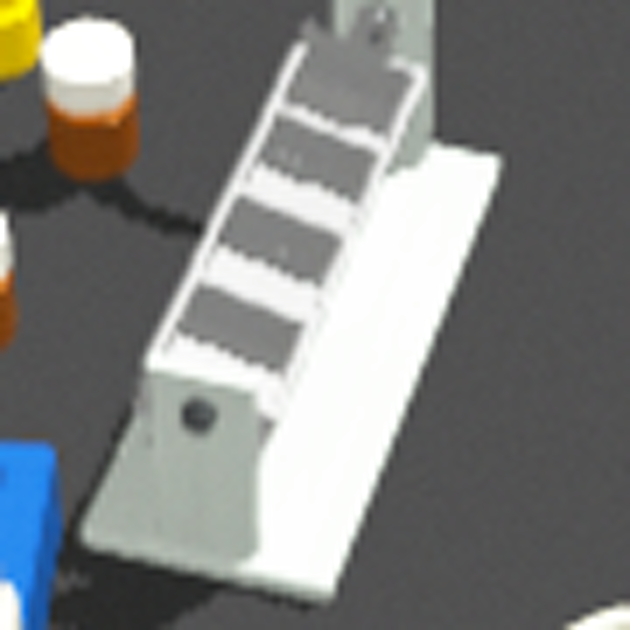

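Pinch the handle at stand (x 33, y 200, z 204 mm), which is world (0.559, 0.210), with the jaws along the stand's x (yaw 99.6°). First I travel high.

apply_moves(
  series=[
    {"translation":[0,0,40],"twist":[0,0,0],"grip":0},
    {"translation":[0,0,80],"twist":[0,0,0],"grip":0},
    {"translation":[16,40,80],"twist":[0,0,0.13],"grip":0},
    {"translation":[32,80,80],"twist":[0,0,0.26],"grip":0},
    {"translation":[48,120,80],"twist":[0,0,0.39],"grip":0},
    {"translation":[64,160,80],"twist":[0,0,0.52],"grip":0},
    {"translation":[80,200,80],"twist":[0,0,0.65],"grip":0},
    {"translation":[96,240,80],"twist":[0,0,0.78],"grip":0},
    {"translation":[112,280,80],"twist":[0,0,0.91],"grip":0},
    {"translation":[128,320,80],"twist":[0,0,1.04],"grip":0},
    {"translation":[144,360,80],"twist":[0,0,1.17],"grip":0},
    {"translation":[160,400,80],"twist":[0,0,1.3],"grip":0},
  ],
)

```text
time: 1.3
eef_pos: [0.4073, -0.1723, 0.3067]
orientation: [-180.0, 0.0, 98.1]
ft_force: [1.2, 0.5, -0.4]
finger_gap: 0.0917
```

apply_moves(
  series=[
    {"translation":[15,38,0],"twist":[0,0,0.03],"grip":90},
    {"translation":[30,76,0],"twist":[0,0,0.03],"grip":90},
    {"translation":[46,115,0],"twist":[0,0,0.03],"grip":90},
    {"translation":[61,154,0],"twist":[0,0,0.03],"grip":90},
    {"translation":[76,192,0],"twist":[0,0,0.03],"grip":90},
    {"translation":[91,230,0],"twist":[0,0,0.03],"grip":90},
    {"translation":[106,268,0],"twist":[0,0,0.03],"grip":90},
    {"translation":[122,307,0],"twist":[0,0,0.03],"grip":90},
    {"translation":[137,345,0],"twist":[0,0,0.03],"grip":90},
    {"translation":[147,370,0],"twist":[0,0,0.03],"grip":90},
    {"translation":[152,383,0],"twist":[0,0,0.03],"grip":90},
    {"translation":[152,383,0],"twist":[0,0,0.03],"grip":90},
  ],
)

```text
time: 2.5
eef_pos: [0.559, 0.2106, 0.3061]
orientation: [-179.9, -0.0, 99.7]
ft_force: [0.6, 1.1, -1.2]
finger_gap: 0.0595
```

apply_moves(
  series=[
    {"translation":[0,0,-30],"twist":[0,0,0],"grip":90},
    {"translation":[0,0,-60],"twist":[0,0,0],"grip":90},
    {"translation":[0,0,-90],"twist":[0,0,0],"grip":90},
    {"translation":[0,0,-105],"twist":[0,0,0],"grip":90},
    {"translation":[0,0,-118],"twist":[0,0,0],"grip":90},
    {"translation":[0,0,-122],"twist":[0,0,0],"grip":90},
    {"translation":[0,0,-122],"twist":[0,0,0],"grip":90},
  ],
)

```text
time: 3.2
eef_pos: [0.5593, 0.2081, 0.1848]
orientation: [-180.0, 0.0, 99.5]
ft_force: [-0.4, 0.1, 0.1]
finger_gap: 0.0596
```

```bash
python3 - <<'E'
from h import *
print(r.get_state())
snap("1"); crop("scene","1",250,70,150,150,4); 
E
```

```text
{'time': 3.2, 'joint_pos': array([ -1.61010929,  28.69570691, -34.75062058,  95.10595544,
        18.09419473,  61.91833128, -32.22588346]), 'joint_velocities': array([-0.27452105, -0.60639151, -0.4622589 , -1.25237168, -0.30816734,
        0.61487034,  0.21630592]), 'effort': array([ 1.12638348e-01, -6.35143805e+01, -8.66073936e+00, -2.85341781e+01,
        1.25537920e-02, -1.90026113e-01, -5.43819170e-02]), 'eef_pos': array([0.55933425, 0.20814467, 0.18481886]), 'orientation': array([-1.79993012e+02,  2.41582457e-02,  9.94547315e+01]), 'ft_force': array([-0.36936681,  0.07529275,  0.12881196]), 'moment': array([-0.07290549, -0.08509075,  0.02302448]), 'finger_gap': 0.059620133746660614}
```

View pics/c_scene1_250_70.png

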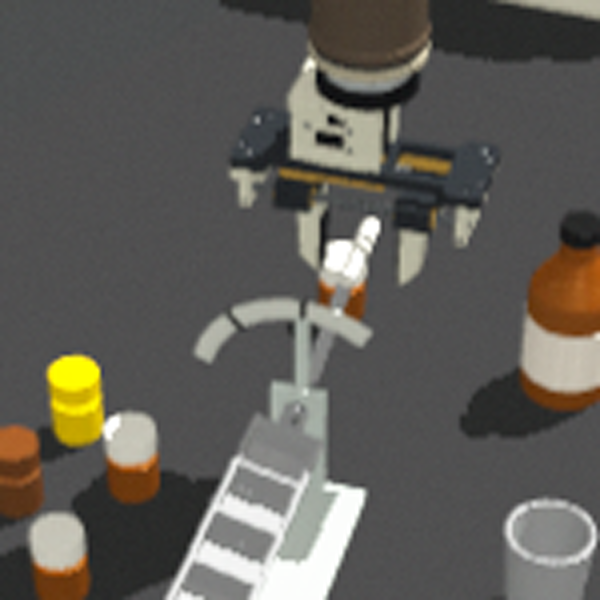

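The fingers straddle the white bar (bar end about (342,128) in the scene image). Now I close.

apply_moves(
  series=[
    {"translation":[0,0,0],"twist":[0,0,0],"grip":255},
    {"translation":[0,0,0],"twist":[0,0,0],"grip":255},
    {"translation":[0,0,0],"twist":[0,0,0],"grip":255},
    {"translation":[0,0,0],"twist":[0,0,0],"grip":255},
    {"translation":[0,0,0],"twist":[0,0,0],"grip":255},
    {"translation":[0,0,0],"twist":[0,0,0],"grip":255},
  ],
)

```text
time: 3.9
eef_pos: [0.5593, 0.209, 0.1847]
orientation: [180.0, -0.0, 99.5]
ft_force: [0.7, -0.3, 0.2]
finger_gap: 0.016
```

apply_moves(
  series=[
    {"translation":[-8,-1.4,2],"twist":[0,0,0],"grip":255},
    {"translation":[-16,-2.7,3.6],"twist":[0,0,0],"grip":255},
    {"translation":[-24,-4,4.5],"twist":[0,0,0],"grip":255},
    {"translation":[-32.5,-5.5,5],"twist":[0,0,0],"grip":255},
    {"translation":[-32.5,-5.5,5],"twist":[0,0,0],"grip":255},
    {"translation":[-32.5,-5.5,5],"twist":[0,0,0],"grip":255},
  ],
)

```text
time: 4.5
eef_pos: [0.5261, 0.2031, 0.1902]
orientation: [-180.0, 0.0, 99.5]
ft_force: [-3.6, -3.0, 5.5]
finger_gap: 0.013
```

```bash
python3 - <<'E'
from h import *
snap("2"); crop("scene","2",250,90,150,150,4); crop("top","2",225,180,150,80,5) 
E
```

```text
(no output)
```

View pics/c_scene2_250_90.png

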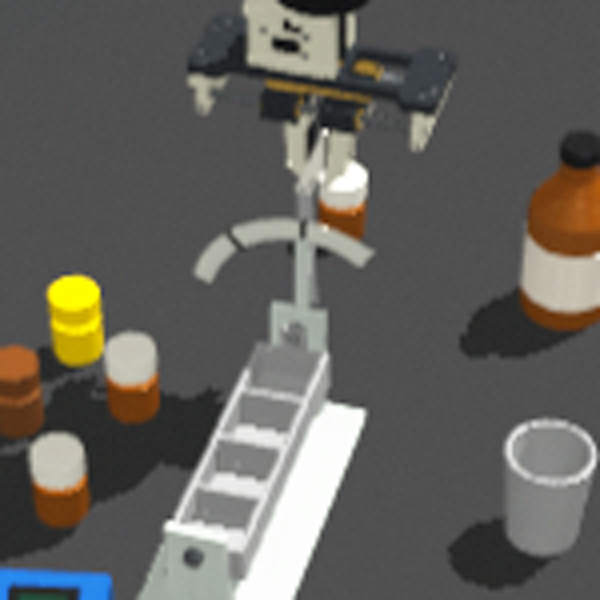

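View pics/c_top2_225_180.png

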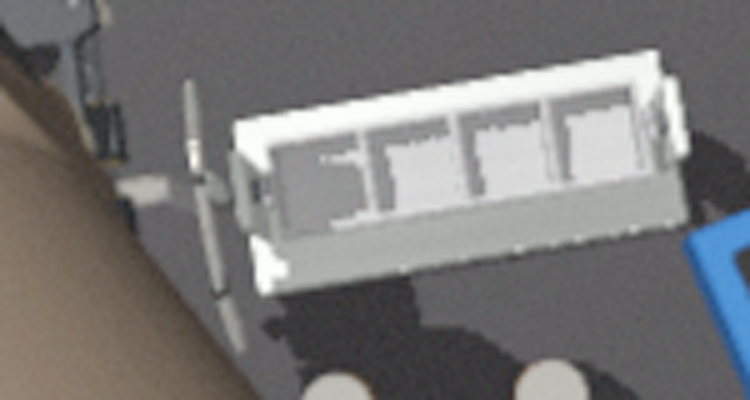

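The arm sits about at the level mark. I'll release, lift and check the tray's tilt.

apply_moves(
  series=[
    {"translation":[0,0,0],"twist":[0,0,0],"grip":90},
    {"translation":[0,0,0],"twist":[0,0,0],"grip":90},
    {"translation":[0,0,0],"twist":[0,0,0],"grip":90},
    {"translation":[0,0,0],"twist":[0,0,0],"grip":90},
    {"translation":[0,0,30],"twist":[0,0,0],"grip":90},
    {"translation":[0,0,70],"twist":[0,0,0],"grip":90},
    {"translation":[0,30,100],"twist":[0,0,0],"grip":90},
    {"translation":[-18,80,100],"twist":[0,0,0],"grip":90},
    {"translation":[-36,120,100],"twist":[0,0,0],"grip":90},
    {"translation":[-54,160,100],"twist":[0,0,0],"grip":90},
    {"translation":[-56,161,100],"twist":[0,0,0],"grip":90},
  ],
)

```text
time: 5.7
eef_pos: [0.466, 0.3711, 0.2901]
orientation: [-179.9, -0.2, 100.1]
ft_force: [-0.4, 0.2, 0.0]
finger_gap: 0.0594
```

```bash
cat >> h.py <<'E'
O=np.array([.5598,.0076,0]);_a=np.radians(9.6);xd=np.array([np.cos(_a),np.sin(_a),0]);yd=np.array([-np.sin(_a),np.cos(_a),0])
B=np.stack([xd,yd,[0,0,1]],1)
def loc(P): return (P-O)@B
def wor(L): return np.array(L)@B.T+O
def capfind(tag):
    p=cv2.imread(f"pics/top{tag}.png");C=cloud("top",np.load(f"top{tag}.npy"));hsv=cv2.cvtColor(p,cv2.COLOR_BGR2HSV)
    m=((hsv[...,1]<60)&(hsv[...,2]>170)&(C[...,2]>.05)).astype(np.uint8)
    k,l,s,c=cv2.connectedComponentsWithStats(m)
    for i in range(1,k):
        if 80<s[i,4]<300 and 10<s[i,2]<22 and 10<s[i,3]<22:
            z=np.median(C[...,2][l==i]); w=onz("top",*c[i],z); print(s[i],c[i].round(1),"world",w.round(4),"stand",loc(w).round(4))
E
python3 - <<'E'
from h import *
snap("3"); capfind("3")
for n in("top","scene"):
    L=loc(cloud(n,np.load(f"{n}3.npy")))
    m=(np.abs(L[...,1])<.104)&(np.abs(L[...,0])<.05)&(L[...,2]>.06)&(L[...,2]<.11)
    q=L[m]
    for x0 in np.arange(-.036,.036,.006):
        k=(q[:,0]>=x0)&(q[:,0]<x0+.006)
        if k.sum(): print(n,x0.round(3),k.sum(),q[k,2].max().round(4),np.percentile(q[k,2],[10,50,90]).round(4))
    h=L[(L[...,2]>.19)&(L[...,2]<.235)&(L[...,1]>.16)&(L[...,1]<.235)&(np.abs(L[...,0])<.05)]
    print("handle",len(h),h.mean(0).round(4))
crop("scene","3",250,90,150,150,4)
E
```

```text
[623 207  17  20 271] [632.1 216.5] world [ 0.5509 -0.9193  0.0759] stand [-0.1633 -0.9125  0.0759]
[188 236  15  15 168] [195.3 242.9] world [0.4697 0.3642 0.0624] stand [-0.0294  0.3666  0.0624]
[134 250  11  13 104] [139.6 256.7] world [0.4341 0.3332 0.4548] stand [-0.0697  0.3421  0.4548]
[328 252  14  14 158] [334.7 258.4] world [ 0.4259 -0.0448  0.0633] stand [-0.1407 -0.0293  0.0633]
[285 255  14  14 161] [291.5 261.3] world [0.4174 0.0813 0.0632] stand [-0.1281  0.0964  0.0632]
top -0.03 44 0.0872 [0.0703 0.0825 0.0864]
top -0.024 96 0.0886 [0.0731 0.0839 0.0862]
top -0.018 41 0.0875 [0.0602 0.0617 0.0843]
top -0.012 46 0.0886 [0.0601 0.0611 0.0842]
top -0.006 44 0.0897 [0.0602 0.0618 0.0829]
top -0.0 56 0.0854 [0.0603 0.0613 0.0827]
top 0.006 66 0.0876 [0.0604 0.0614 0.0838]
top 0.012 64 0.0896 [0.0604 0.062  0.0837]
top 0.018 57 0.0886 [0.0603 0.0616 0.0829]
top 0.024 129 0.092 [0.0603 0.0693 0.0867]
top 0.03 87 0.0918 [0.0827 0.0856 0.088 ]
handle 141 [-0.0013  0.1927  0.2143]
scene -0.024 48 0.0885 [0.0803 0.0835 0.0856]
scene -0.018 142 0.0886 [0.0617 0.0738 0.0844]
scene -0.012 51 0.0889 [0.0612 0.0734 0.0829]
scene -0.006 49 0.0867 [0.0608 0.0696 0.0843]
scene -0.0 51 0.0885 [0.061  0.071  0.0858]
scene 0.006 50 0.0913 [0.0606 0.072  0.0859]
scene 0.012 53 0.0887 [0.0612 0.0693 0.0852]
scene 0.018 47 0.0892 [0.0614 0.0692 0.0831]
scene 0.024 38 0.0883 [0.0625 0.0769 0.0855]
scene 0.03 68 0.0903 [0.0806 0.0844 0.087 ]
handle 61 [0.0049 0.1912 0.2133]
```

View pics/c_scene3_250_90.png

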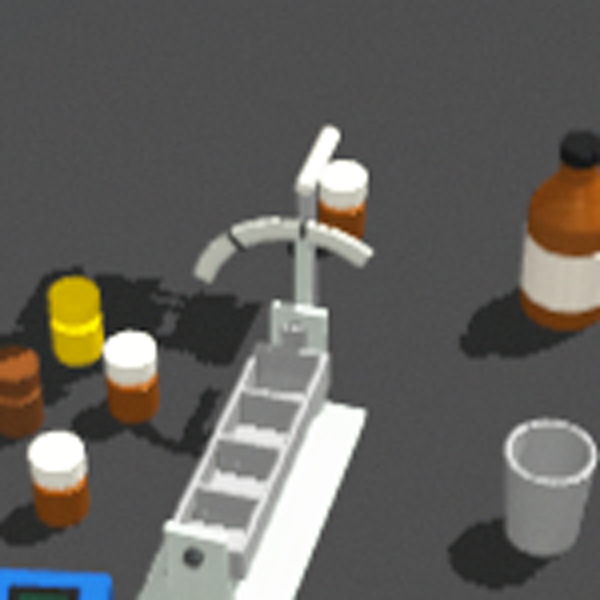

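Level: the floor reads 60–61 mm on both sides and the arm is on the mark. Before placing anything I'll check the pocket centres along y from the divider tops.

```bash
python3 - <<'E'
from h import *
for n in("top","scene"):
    C=cloud(n,np.load(f"{n}3.npy"));L=loc(C)
    # wall tops: dividers y and long walls x by height > .08
    m=(np.abs(L[...,0])<.018)&(np.abs(L[...,1])<.115)&(L[...,2]>.081)&(L[...,2]<.1)
    ys=L[m][:,1]; h,e=np.histogram(ys,np.arange(-.116,.118,.002)); print(n,[(round(a*1000+1),b) for a,b in zip(e,h) if b])
    m=(np.abs(L[...,1])<.1)&(np.abs(L[...,0])<.045)&(L[...,2]>.083)&(L[...,2]<.1)
    h,e=np.histogram(L[m][:,0],np.arange(-.045,.047,.002)); print(n,"x",[(round(a*1000+1),b) for a,b in zip(e,h) if b])
crop("top","3",260,180,110,70,7)
E
```

```text
top [(-115, np.int64(3)), (-109, np.int64(3)), (-107, np.int64(12)), (-105, np.int64(8)), (-103, np.int64(2)), (-55, np.int64(1)), (-53, np.int64(9)), (-51, np.int64(8)), (1, np.int64(8)), (3, np.int64(8)), (55, np.int64(8)), (57, np.int64(8)), (107, np.int64(2)), (109, np.int64(8)), (111, np.int64(11)), (113, np.int64(2))]
top x [(-26, np.int64(2)), (-24, np.int64(30)), (-22, np.int64(41)), (-20, np.int64(7)), (-18, np.int64(3)), (-14, np.int64(3)), (-12, np.int64(2)), (-8, np.int64(4)), (-6, np.int64(1)), (-4, np.int64(1)), (-2, np.int64(2)), (0, np.int64(2)), (4, np.int64(3)), (6, np.int64(4)), (8, np.int64(1)), (10, np.int64(3)), (12, np.int64(3)), (16, np.int64(4)), (18, np.int64(2)), (20, np.int64(1)), (22, np.int64(2)), (24, np.int64(4)), (26, np.int64(3)), (28, np.int64(7)), (30, np.int64(39)), (32, np.int64(42)), (34, np.int64(7))]
scene [(-93, np.int64(1)), (-91, np.int64(1)), (-89, np.int64(1)), (-73, np.int64(1)), (-67, np.int64(1)), (-65, np.int64(1)), (-61, np.int64(2)), (-59, np.int64(5)), (-57, np.int64(7)), (-55, np.int64(2)), (-53, np.int64(6)), (-51, np.int64(1)), 
[... 560 characters left out ...]
np.int64(4)), (105, np.int64(8)), (107, np.int64(6)), (109, np.int64(10)), (111, np.int64(8)), (113, np.int64(6))]
scene x [(-20, np.int64(17)), (-18, np.int64(26)), (-16, np.int64(12)), (-14, np.int64(2)), (-12, np.int64(1)), (-10, np.int64(3)), (-8, np.int64(1)), (-6, np.int64(1)), (-4, np.int64(3)), (-2, np.int64(1)), (0, np.int64(3)), (2, np.int64(2)), (4, np.int64(5)), (6, np.int64(2)), (8, np.int64(1)), (10, np.int64(4)), (12, np.int64(1)), (14, np.int64(4)), (16, np.int64(2)), (18, np.int64(4)), (20, np.int64(2)), (22, np.int64(2)), (24, np.int64(4)), (26, np.int64(2)), (28, np.int64(4)), (30, np.int64(3)), (32, np.int64(7)), (34, np.int64(23)), (36, np.int64(22)), (38, np.int64(16))]
```

View pics/c_top3_260_180.png

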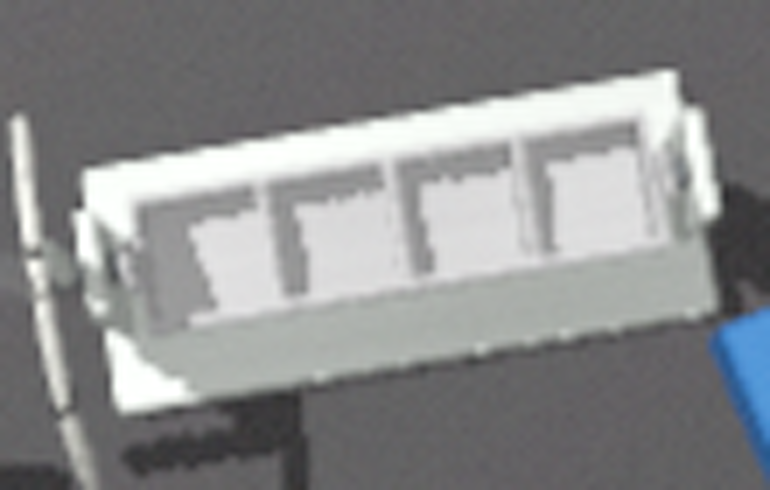

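Top-view walls at x' = -23 and +31 mm put the tray centre at about +4 mm in x', while the handle reads about -1. That suggests a residual tilt of about +2.5° and a small error in my stand origin. I'll cross-check the two cameras.

```bash
python3 - <<'E'
from h import *
p=cv2.imread("pics/scene3.png");C=cloud("scene",np.load("scene3.npy"));hsv=cv2.cvtColor(p,cv2.COLOR_BGR2HSV)
m=((hsv[...,1]<50)&(hsv[...,2]>170)&(C[...,2]>.06)&(C[...,2]<.085)).astype(np.uint8)
k,l,s,c=cv2.connectedComponentsWithStats(m)
for i in range(1,k):
    if 40<s[i,4]<400: print("scene",s[i],c[i],onz("scene",*c[i],.064).round(4))
crop("scene","3",245,165,80,60,10)
E
```

```text
scene [187  28  10  14  55] [191.83636364  34.09090909] [-0.4477  0.757   0.064 ]
scene [393  29  41  38 186] [411.08602151  56.78494624] [0.5284 1.     0.064 ]
scene [ 50  55  75  27 359] [87.84122563 68.53760446] [-0.6489  0.3094  0.064 ]
scene [  0 130  43  40 334] [ 20.19461078 149.17964072] [-0.4525 -0.1988  0.064 ]
scene [330 131  11   8  57] [335.0877193  134.12280702] [0.475  0.3601 0.064 ]
scene [382 150  22  10  99] [391.76767677 155.4040404 ] [0.6948 0.3381 0.064 ]
scene [276 174  13   9  83] [282.12048193 177.75903614] [0.4238 0.0764 0.064 ]
scene [258 199  13  11  98] [263.85714286 202.95918367] [ 0.4317 -0.0481  0.064 ]
scene [223 229  18  20 258] [232.58139535 238.79457364] [ 0.4281 -0.2118  0.064 ]
scene [292 230  15   9  74] [299.33783784 234.32432432] [ 0.5883 -0.1118  0.064 ]
```

View pics/c_scene3_245_165.png

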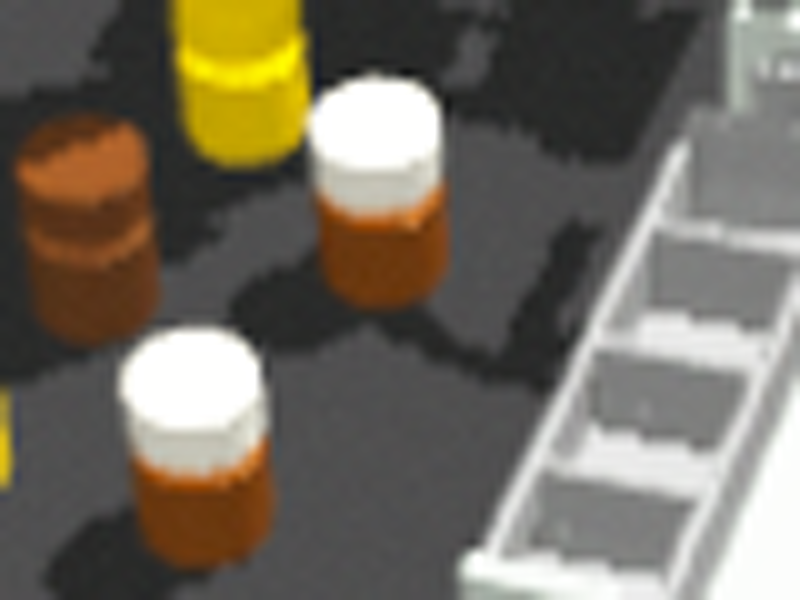

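```bash
python3 - <<'E'
from h import *
for n,off in(("top",.004),("scene",.009)):
    L=loc(cloud(n,np.load(f"{n}3.npy")))
    x=L[...,0]-off
    fl=(np.abs(x)<.022)&(np.abs(L[...,1])<.1)&(L[...,2]>.055)&(L[...,2]<.066)
    A=np.c_[x[fl],L[...,1][fl],np.ones(fl.sum())];co=np.linalg.lstsq(A,L[...,2][fl],rcond=None)[0];print(n,"floor slope deg",np.degrees(co[:2]),co[2],fl.sum())
    wl=(np.abs(x)<.031)&(np.abs(L[...,1])<.112)&(L[...,2]>.081)&(L[...,2]<.094)
    A=np.c_[x[wl],L[...,1][wl],np.ones(wl.sum())];co=np.linalg.lstsq(A,L[...,2][wl],rcond=None)[0];print(n,"rim slope",np.degrees(co[:2]),co[2],wl.sum())
    pl=(np.abs(L[...,1])<.13)&(np.abs(L[...,0])<.08)&(L[...,2]>.006)&(L[...,2]<.018)
    q=L[pl]; print("plate",q.min(0),q.max(0))
    # edges by y bin
    e=[[q[(q[:,1]>b)&(q[:,1]<b+.02),0].max()] for b in np.arange(-.12,.12,.02)];print("far edge x",np.round(np.ravel(e),4))
    e=[[q[(q[:,1]>b)&(q[:,1]<b+.02),0].min()] for b in np.arange(-.12,.12,.02)];print("near edge x",np.round(np.ravel(e),4))
p,d=cv2.imread("pics/top3.png"),0
C=loc(cloud("top",np.load("top3.npy")))
m=(C[...,2]>.2)&(C[...,2]<.23)&(C[...,1]>.165)&(C[...,1]<.24)&(np.abs(C[...,0])<.05)
ys,xs=np.where(m);print("bar px",xs.min(),xs.max(),[ (x,ys[xs==x].min(),ys[xs==x].max()) for x in np.unique(xs)][::4])
print("bar by ray",loc(np.mean([onz("top",x,y,.212) for x,y in zip(xs,ys)],0)))
E
```

```text
top floor slope deg [1.52682254e+00 1.15672285e-03] 0.05921657954842732 890
top rim slope [ 1.58900078 -0.22022206] 0.08504775611760047 352
plate [-0.07579168 -0.12982716  0.00601965] [0.05914307 0.12994716 0.01786551]
far edge x [0.0587 0.0582 0.0591 0.0588 0.0591 0.0589 0.0585 0.0582 0.0576 0.0579
 0.0575 0.0578]
near edge x [-0.05   -0.0503 -0.0503 -0.0509 -0.0511 -0.0509 -0.0511 -0.0512 -0.0508
 -0.0509 -0.0515 -0.0515]
scene floor slope deg [0.21716844 0.30304603] 0.059446045343255004 291
scene rim slope [0.8542169  0.17689647] 0.08465498050288729 287
plate [-0.07294988 -0.12998503  0.00602869] [0.06433057 0.12988348 0.01795427]
far edge x [0.063  0.0643 0.0635 0.0634 0.0638 0.0636 0.0631 0.0634 0.0618 0.0638
 0.0629 0.0631]
near edge x [-0.0452 -0.0448 -0.0471 -0.0447  0.0256 -0.0552 -0.0552 -0.0729  0.0247
  0.0253  0.0264 -0.0727]
bar px 229 253 [(np.int64(229), np.int64(219), np.int64(222)), (np.int64(233), np.int64(218), np.int64(223)), (np.int64(237), np.int64(218), np.int64(222)), (np.int64(241), np.int64(217), np.int64(222)), (np.int64(245), np.int64(216), np.int64(221)), (np.int64(249), np.int64(216), np.int64(220)), (np.int64(253), np.int64(220), np.int64(220))]
bar by ray [-0.00102239  0.19569962  0.212     ]
```

Both views put the plate centre at the same offset, so the stand origin in the top frame is about (0.5634, 0.0102). The cradle is level within about 2°, and I'll refine that at the end swing. Now jar A.

```bash
sed -i 's/^O=np.array(\[.5598,.0076,0\])/O=np.array([.5634,.0102,0])/' h.py; python3 - <<'E'
from h import *
s=r.get_state();print(s['eef_pos'],s['orientation'],s['joint_pos'].round(0))
for y in(-.081,-.027,.027,.081): print(wor([0,y,.06]).round(4))
E
```

```text
[0.46964808 0.36574204 0.28961016] [-1.79975773e+02 -7.62529366e-03  9.96979788e+01] [-16.  24. -39.  87.  16.  74. -47.]
[ 0.5769 -0.0697  0.06  ]
[ 0.5679 -0.0164  0.06  ]
[0.5589 0.0368 0.06  ]
[0.5499 0.0901 0.06  ]
```

apply_moves(
  series=[
    {"translation":[0,-1.5,-40],"twist":[0,0,0],"grip":80},
    {"translation":[0,-1.5,-80],"twist":[0,0,0],"grip":80},
    {"translation":[0,-1.5,-120],"twist":[0,0,0],"grip":80},
    {"translation":[0,-1.5,-160],"twist":[0,0,0],"grip":80},
    {"translation":[0,-1.5,-200],"twist":[0,0,0],"grip":80},
    {"translation":[0,-1.5,-230],"twist":[0,0,0],"grip":80},
    {"translation":[0,-1.5,-250],"twist":[0,0,0],"grip":80},
    {"translation":[0,-1.5,-257],"twist":[0,0,0],"grip":80},
    {"translation":[0,-1.5,-257],"twist":[0,0,0],"grip":80},
  ],
)

```text
time: 6.7
eef_pos: [0.4713, 0.3614, 0.032]
orientation: [-179.9, 0.1, 99.4]
ft_force: [0.0, -0.0, 0.5]
finger_gap: 0.0631
```

apply_moves(
  series=[
    {"translation":[0,0,0],"twist":[0,0,0],"grip":255},
    {"translation":[0,0,0],"twist":[0,0,0],"grip":255},
    {"translation":[0,0,0],"twist":[0,0,0],"grip":255},
    {"translation":[0,0,0],"twist":[0,0,0],"grip":255},
    {"translation":[0,0,30],"twist":[0,0,0],"grip":255},
    {"translation":[0,0,70],"twist":[0,0,0],"grip":255},
    {"translation":[0,0,115],"twist":[0,0,0],"grip":255},
    {"translation":[0,0,160],"twist":[0,0,0],"grip":255},
    {"translation":[0,0,205],"twist":[0,0,0],"grip":255},
    {"translation":[0,0,250],"twist":[0,0,0],"grip":255},
    {"translation":[0,0,268],"twist":[0,0,0],"grip":255},
  ],
)

```text
time: 7.8
eef_pos: [0.4712, 0.3643, 0.3058]
orientation: [179.7, -0.2, 99.5]
ft_force: [0.3, -0.0, -1.8]
finger_gap: 0.0414
```

apply_moves(
  series=[
    {"translation":[12,-40,0],"twist":[0,0,0],"grip":255},
    {"translation":[24,-80,0],"twist":[0,0,0],"grip":255},
    {"translation":[35,-120,0],"twist":[0,0,0],"grip":255},
    {"translation":[46,-160,0],"twist":[0,0,0],"grip":255},
    {"translation":[57,-200,0],"twist":[0,0,0],"grip":255},
    {"translation":[68,-240,0],"twist":[0,0,0],"grip":255},
    {"translation":[78,-280,0],"twist":[0,0,0],"grip":255},
    {"translation":[85,-310,0],"twist":[0,0,0],"grip":255},
    {"translation":[89,-327,0],"twist":[0,0,0],"grip":255},
    {"translation":[89,-327,0],"twist":[0,0,0],"grip":255},
    {"translation":[89,-327,0],"twist":[0,0,0],"grip":255},
  ],
)

```text
time: 8.9
eef_pos: [0.5594, 0.0364, 0.3007]
orientation: [-180.0, -0.0, 99.5]
ft_force: [-0.5, 1.3, -1.5]
finger_gap: 0.0415
```

apply_moves(
  series=[
    {"translation":[0,0,-40],"twist":[0,0,0],"grip":255},
    {"translation":[0,0,-80],"twist":[0,0,0],"grip":255},
    {"translation":[0,0,-120],"twist":[0,0,0],"grip":255},
    {"translation":[0,0,-150],"twist":[0,0,0],"grip":255},
    {"translation":[0,0,-165],"twist":[0,0,0],"grip":255},
    {"translation":[0,0,-165],"twist":[0,0,0],"grip":255},
    {"translation":[0,0,-165],"twist":[0,0,0],"grip":255},
  ],
)

```text
time: 9.6
eef_pos: [0.5599, 0.0375, 0.1364]
orientation: [180.0, -0.0, 99.6]
ft_force: [-0.3, 0.7, -0.9]
finger_gap: 0.0415
```

```bash
python3 - <<'E'
from h import *
s=r.get_state();print(s['eef_pos'],s['orientation'],s['ft_force'],loc(s['eef_pos']))
snap("4"); crop("scene","4",250,110,120,130,5);crop("top","4",240,160,140,110,5)
E
```

```text
[0.5598623  0.03753212 0.13641498] [ 1.79969502e+02 -3.77966634e-02  9.96173251e+01] [-0.3276873   0.698721   -0.90121362] [0.00106998 0.02753934 0.13641498]
```

View pics/c_scene4_250_110.png

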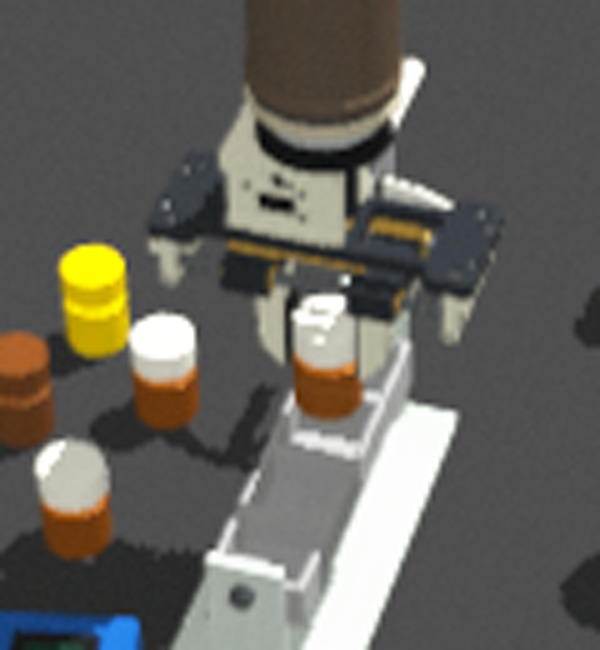

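View pics/c_top4_240_160.png

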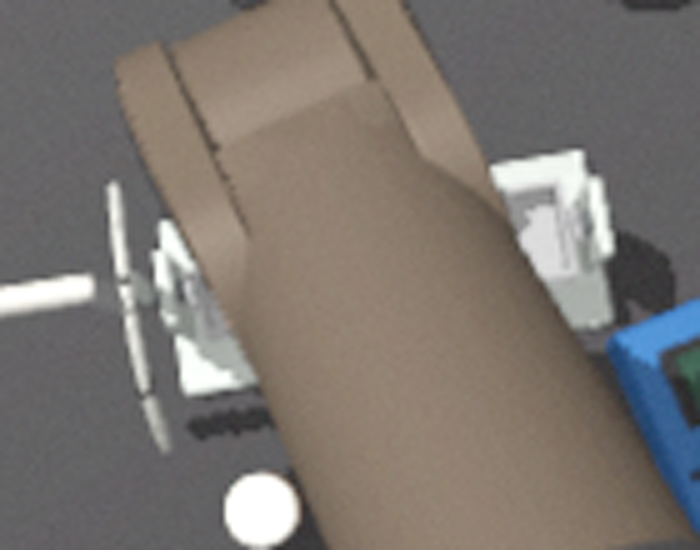

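```bash
python3 - <<'E'
from h import *
p=cv2.imread("pics/scene4.png");C=cloud("scene",np.load("scene4.npy"));hsv=cv2.cvtColor(p,cv2.COLOR_BGR2HSV)
m=((hsv[...,0]<15)&(hsv[...,1]>150)&(C[...,2]>.09)).astype(np.uint8);m[:, :300]=0;m[:,330:]=0;m[:170]=0;m[200:]=0
ys,xs=np.where(m);print("amber bbox",xs.min(),xs.max(),ys.min(),ys.max(),len(xs));
for y in np.unique(ys): print(y,xs[ys==y].min(),xs[ys==y].max())
T=r.get_state()['eef_pos'];print("pred centre bottom",proj("scene",T-[0,0,.032]),"bottom of amber-top",proj("scene",T-[0,0,-.010]))
print("px per mm x'",np.array(proj("scene",T+.01*xd))-proj("scene",T),"y'",np.array(proj("scene",T+.01*yd))-proj("scene",T))
# predicted silhouette at z=bottom+8mm
t=np.linspace(0,6.28,60);q=np.array([proj("scene",T+[.021*np.cos(a),.021*np.sin(a),-.024]) for a in t]);print("pred sil x",q[:,0].min(),q[:,0].max(),"y",q[:,1].max())
q=np.array([proj("scene",T+[.0185*np.cos(a),.0185*np.sin(a),-.032]) for a in t]);print("foot sil y",q[:,1].max())
E
```

```text
amber bbox 309 321 182 193 114
182 309 309
183 309 311
184 309 320
185 309 320
186 309 321
187 309 321
188 309 321
189 309 321
190 310 321
191 310 320
192 311 319
193 315 316
pred centre bottom (np.float64(314.4942626098421), np.float64(188.90436632497654)) bottom of amber-top (np.float64(314.3700823626547), np.float64(178.40822407987636))
px per mm x' [3.23701655 0.66698966] y' [ 1.02371718 -2.15750426]
pred sil x 307.4254056467994 321.5131641429549 y 191.7505237148557
foot sil y 193.14336390759303
```

```bash
python3 - <<'E'
from h import *
from scipy.optimize import least_squares
def fit(tag,box):
    p=cv2.imread(f"pics/scene{tag}.png");C=cloud("scene",np.load(f"scene{tag}.npy"));hsv=cv2.cvtColor(p,cv2.COLOR_BGR2HSV)
    m=((hsv[...,0]<15)&(hsv[...,1]>150)&(hsv[...,2]>60));x,y,w,h=box;k=np.zeros_like(m);k[y:y+h,x:x+w]=1
    m=cv2.erode((m&k).astype(np.uint8),np.ones((2,2)))>0
    q=C[m];c0=q[:,:2].mean(0)+[-.012,.015]
    s=least_squares(lambda c:np.hypot(q[:,0]-c[0],q[:,1]-c[1])-.021,c0,loss="soft_l1",f_scale=.002)
    print(tag,len(q),s.x.round(4),"stand",loc(np.r_[s.x,0]).round(4),"rms",np.sqrt(np.mean(s.fun**2)).round(4),q[:,2].min().round(3),q[:,2].max().round(3))
fit("4",(300,180,30,16)); fit("3",(255,208,22,16)); fit("3",(274,184,20,16))
crop("scene","3",280,150,60,90,8)
E
```

```text
4 90 [0.5625 0.0393] stand [0.004  0.0289 0.    ] rms 0.0021 0.106 0.14
3 90 [ 0.4564 -0.0731] stand [-0.1194 -0.0642  0.    ] rms 0.1593 0.0 1.151
3 87 [0.4215 0.0813] stand [-0.128   0.0938  0.    ] rms 0.0027 0.001 0.041
```

View pics/c_scene3_280_150.png

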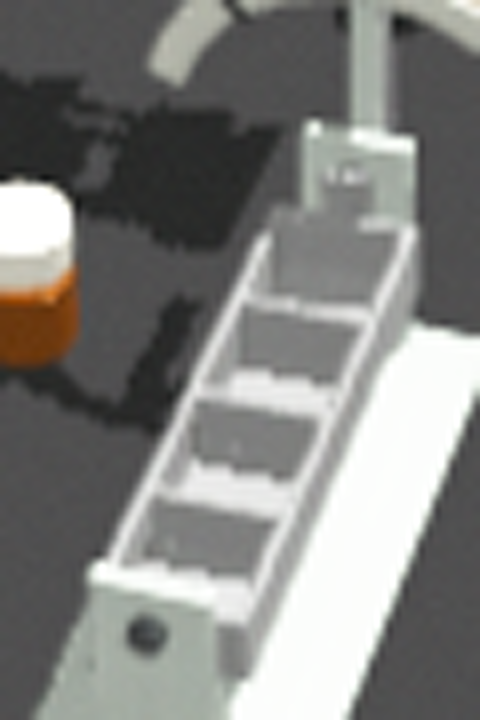

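```bash
python3 - <<'E'
from h import *
print("pocket3 scene", loc(onz("scene",315.0,194.0,.086)).round(4))
for nm,(u,v) in {"div34":(306,308.5),"div23":(261,403),"div12":(216,500)}.items(): print(nm,loc(onz("scene",280+u/8-.44,150+v/8-.44,.086)).round(4))
T=r.get_state()['eef_pos'].copy();T[2]=.086
print("jar axis down to .086 px (robot)",np.round(proj("scene",T),2))
# divs in top3 crop 7x at(260,180): 
for nm,(u,v) in {"d34":(277,243),"d23":(404,218),"d12":(530,197)}.items(): print(nm,loc(onz("top",260+u/7-.43,180+v/7-.43,.086)).round(4))
E
```

```text
pocket3 scene [0.0035 0.0255 0.086 ]
div34 [0.0038 0.0529 0.086 ]
div23 [ 0.0033 -0.0015  0.086 ]
div12 [ 0.0032 -0.0545  0.086 ]
jar axis down to .086 px (robot) [314.55 193.57]
d34 [-0.0022  0.05    0.086 ]
d23 [-0.0005 -0.0036  0.086 ]
d12 [-0.0004 -0.0567  0.086 ]
```

In the scene image the held jar's axis projects to (315.05,193.9) and pocket 3's centre to (315.0,194.0), so they line up within 1 mm. Lowering.

apply_moves(
  series=[
    {"translation":[0,0,-12],"twist":[0,0,0],"grip":255},
    {"translation":[0,0,-22],"twist":[0,0,0],"grip":255},
    {"translation":[0,0,-32],"twist":[0,0,0],"grip":255},
    {"translation":[0,0,-39],"twist":[0,0,0],"grip":255},
    {"translation":[0,0,-42],"twist":[0,0,0],"grip":255},
    {"translation":[0,0,-42],"twist":[0,0,0],"grip":255},
  ],
)

```text
time: 10.3
eef_pos: [0.5591, 0.0359, 0.0941]
orientation: [-179.9, 0.0, 99.5]
ft_force: [-5.1, -1.1, 10.4]
finger_gap: 0.0414
```

apply_moves(
  series=[
    {"translation":[0,0,0],"twist":[0,0,0],"grip":110},
    {"translation":[0,0,0],"twist":[0,0,0],"grip":110},
    {"translation":[0,0,0],"twist":[0,0,0],"grip":110},
    {"translation":[0,0,15],"twist":[0,0,0],"grip":110},
    {"translation":[0,0,50],"twist":[0,0,0],"grip":110},
    {"translation":[0,0,90],"twist":[0,0,0],"grip":110},
    {"translation":[-30,10,110],"twist":[0,0,0],"grip":90},
    {"translation":[-70,25,110],"twist":[0,0,0],"grip":90},
    {"translation":[-110,40,110],"twist":[0,0,0],"grip":90},
    {"translation":[-138,45,110],"twist":[0,0,0],"grip":90},
    {"translation":[-138,45,110],"twist":[0,0,0],"grip":90},
  ],
)

```text
time: 11.4
eef_pos: [0.4185, 0.082, 0.2048]
orientation: [-180.0, 0.1, 99.7]
ft_force: [0.5, -0.4, 0.7]
finger_gap: 0.0595
```

```bash
python3 - <<'E'
from h import *
s=r.get_state();print(s['eef_pos'],s['orientation'],s['ft_force'],s['joint_pos'].round(0))
snap("5"); crop("scene","5",240,110,120,130,5);capfind("5")
E
```

```text
[0.4184512  0.08195276 0.20476235] [-1.79983508e+02  9.53231105e-02  9.97009608e+01] [ 0.5447916  -0.44924882  0.7178232 ] [ 15.  12. -38. 115.   9.  56. -18.]
[623 207  17  19 269] [632.1 216.4] world [ 0.5511 -0.9195  0.0757] stand [-0.1671 -0.9146  0.0757]
[329 252  13  14 142] [334.9 258.8] world [ 0.4249 -0.0455  0.063 ] stand [-0.1459 -0.0318  0.063 ]
```

View pics/c_scene5_240_110.png

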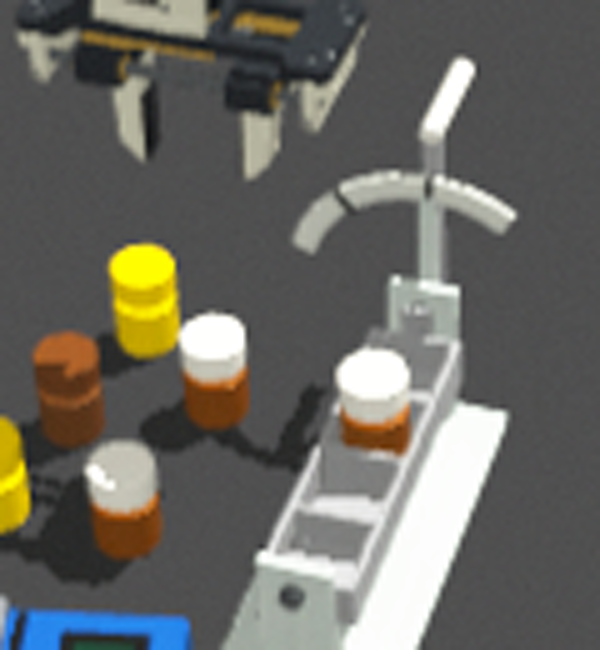

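Jar A stands in pocket 3 (scene (314,185)). Jar B next.

apply_moves(
  series=[
    {"translation":[2,-3,-40],"twist":[0,0,0],"grip":90},
    {"translation":[2,-3,-80],"twist":[0,0,0],"grip":90},
    {"translation":[2,-3,-115],"twist":[0,0,0],"grip":90},
    {"translation":[2,-3,-145],"twist":[0,0,0],"grip":90},
    {"translation":[2,-3,-165],"twist":[0,0,0],"grip":90},
    {"translation":[2,-3,-172],"twist":[0,0,0],"grip":90},
    {"translation":[2,-3,-172],"twist":[0,0,0],"grip":90},
    {"translation":[2,-3,-172],"twist":[0,0,0],"grip":255},
    {"translation":[2,-3,-172],"twist":[0,0,0],"grip":255},
    {"translation":[2,-3,-172],"twist":[0,0,0],"grip":255},
    {"translation":[2,-3,-172],"twist":[0,0,0],"grip":255},
  ],
)

```text
time: 12.6
eef_pos: [0.4243, 0.0779, 0.0325]
orientation: [179.9, 0.0, 99.5]
ft_force: [-1.7, -0.7, 7.3]
finger_gap: 0.0416
```

apply_moves(
  series=[
    {"translation":[0,0,40],"twist":[0,0,0],"grip":255},
    {"translation":[0,0,85],"twist":[0,0,0],"grip":255},
    {"translation":[0,0,130],"twist":[0,0,0],"grip":255},
    {"translation":[0,0,170],"twist":[0,0,0],"grip":255},
    {"translation":[35,-22,172],"twist":[0,0,0],"grip":255},
    {"translation":[70,-45,172],"twist":[0,0,0],"grip":255},
    {"translation":[105,-68,172],"twist":[0,0,0],"grip":255},
    {"translation":[135,-87,172],"twist":[0,0,0],"grip":255},
    {"translation":[147,-94,172],"twist":[0,0,0],"grip":255},
    {"translation":[147,-94,140],"twist":[0,0,0],"grip":255},
    {"translation":[147,-94,110],"twist":[0,0,0],"grip":255},
    {"translation":[147,-94,104],"twist":[0,0,0],"grip":255},
  ],
)

```text
time: 13.8
eef_pos: [0.5682, -0.0162, 0.1328]
orientation: [-179.7, -0.1, 99.5]
ft_force: [-0.7, 0.1, -1.2]
finger_gap: 0.0412
```

```bash
cat >> h.py <<'E'
def inhand(tag,box,pocket):
    p=cv2.imread(f"pics/scene{tag}.png");hsv=cv2.cvtColor(p,cv2.COLOR_BGR2HSV)
    m=((hsv[...,0]<15)&(hsv[...,1]>150));x,y,w,h=box;k=np.zeros_like(m);k[y:y+h,x:x+w]=1;m=m&k
    ys,xs=np.where(m);print("amber x",xs.min(),xs.max(),"y",ys.min(),ys.max())
    T=r.get_state()['eef_pos'];t=np.linspace(0,6.28,90)
    a=np.array([proj("scene",T+[.021*np.cos(b),.021*np.sin(b),-.024]) for b in t]);f=np.array([proj("scene",T+[.0185*np.cos(b),.0185*np.sin(b),-.032]) for b in t])
    print("pred x",a[:,0].min().round(1),a[:,0].max().round(1),"ybot",f[:,1].max().round(1))
    T2=T.copy();T2[2]=.086;print("TCP",T.round(4),loc(T).round(4),"axis@.086 px",np.round(proj("scene",T2),2),"pocket scene px",np.round(proj("scene",wor([.0034,pocket-.0015,.086])),2))
E
python3 - <<'E'
from h import *
snap("6"); crop("scene","6",250,120,120,130,5);inhand("6",(300,193,30,25),-.027)
print(r.get_state()['ft_force'])
E
```

```text
amber x 303 321 y 194 205
pred x 301.8 316.2 ybot 205.8
TCP [ 0.5698 -0.0157  0.1353] [ 0.002  -0.0267  0.1353] axis@.086 px [309.16 205.53] pocket scene px [309.41 206.05]
[-0.36282987 -0.08018294 -2.19363938]
```

View pics/c_scene6_250_120.png

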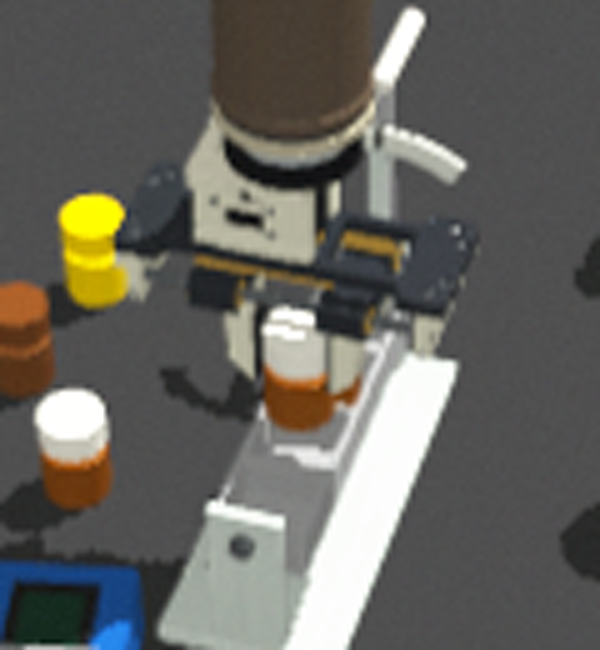

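Jar B is aligned over pocket 2 (its axis and the pocket centre differ by under 0.6 px). Lowering, releasing, then moving above jar C.

apply_moves(
  series=[
    {"translation":[0,0,-12],"twist":[0,0,0],"grip":255},
    {"translation":[0,0,-22],"twist":[0,0,0],"grip":255},
    {"translation":[0,0,-32],"twist":[0,0,0],"grip":255},
    {"translation":[0,0,-38],"twist":[0,0,0],"grip":255},
    {"translation":[0,0,-41],"twist":[0,0,0],"grip":255},
    {"translation":[0,0,-41],"twist":[0,0,0],"grip":255},
  ],
)

```text
time: 14.5
eef_pos: [0.5705, -0.0165, 0.0942]
orientation: [-180.0, 0.0, 99.5]
ft_force: [0.4, -2.9, -3.8]
finger_gap: 0.0414
```

apply_moves(
  series=[
    {"translation":[0,0,0],"twist":[0,0,0],"grip":110},
    {"translation":[0,0,0],"twist":[0,0,0],"grip":110},
    {"translation":[0,0,0],"twist":[0,0,0],"grip":110},
    {"translation":[0,0,15],"twist":[0,0,0],"grip":110},
    {"translation":[0,0,50],"twist":[0,0,0],"grip":110},
    {"translation":[0,0,90],"twist":[0,0,0],"grip":110},
    {"translation":[-30,-7,110],"twist":[0,0,0],"grip":90},
    {"translation":[-70,-15,110],"twist":[0,0,0],"grip":90},
    {"translation":[-110,-24,110],"twist":[0,0,0],"grip":90},
    {"translation":[-140,-31,110],"twist":[0,0,0],"grip":90},
    {"translation":[-140,-31,110],"twist":[0,0,0],"grip":90},
    {"translation":[-140,-31,110],"twist":[0,0,0],"grip":90},
  ],
)

```text
time: 15.7
eef_pos: [0.4313, -0.0471, 0.2061]
orientation: [179.9, 0.1, 99.5]
ft_force: [0.5, -0.4, 0.5]
finger_gap: 0.0592
```

```bash
python3 - <<'E'
from h import *
s=r.get_state();print(s['eef_pos'],s['orientation'],s['ft_force'],s['joint_pos'].round(0))
snap("7"); crop("scene","7",240,110,120,130,5);capfind("7")
E
```

```text
[ 0.43126098 -0.04708329  0.20607931] [1.79873771e+02 7.52411114e-02 9.94793514e+01] [ 0.51541659 -0.43486933  0.52537976] [ 31.  12. -37. 115.   9.  56.  -0.]
[623 207  17  19 265] [632.2 216.4] world [ 0.5512 -0.9189  0.0765] stand [-0.167  -0.914   0.0765]
[389 248  19  18 217] [397.6 256.1] world [ 0.4332 -0.2267  0.0735] stand [-0.1679 -0.2119  0.0735]
```

View pics/c_scene7_240_110.png

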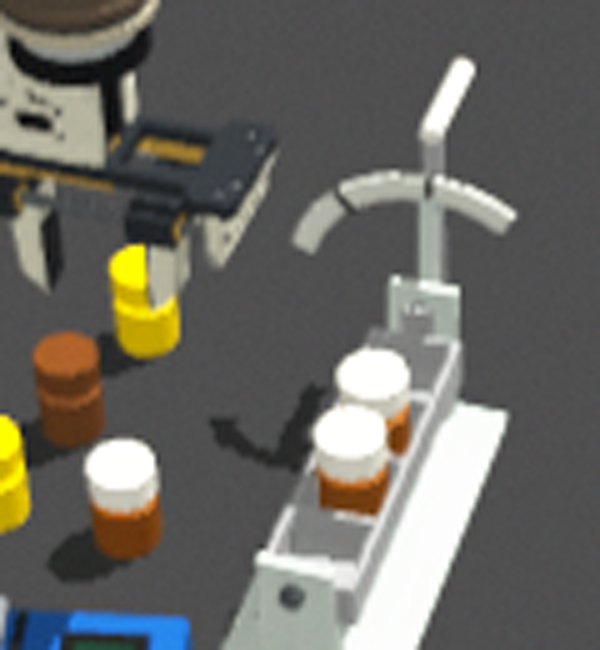

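Jars A and B are both seated, and jar C hasn't moved (scene (264,203)). Grasping C.

apply_moves(
  series=[
    {"translation":[-2,0.5,-40],"twist":[0,0,0],"grip":90},
    {"translation":[-2,0.5,-80],"twist":[0,0,0],"grip":90},
    {"translation":[-2,0.5,-115],"twist":[0,0,0],"grip":90},
    {"translation":[-2,0.5,-145],"twist":[0,0,0],"grip":90},
    {"translation":[-2,0.5,-165],"twist":[0,0,0],"grip":90},
    {"translation":[-2,0.5,-173],"twist":[0,0,0],"grip":90},
    {"translation":[-2,0.5,-173],"twist":[0,0,0],"grip":90},
    {"translation":[-2,0.5,-173],"twist":[0,0,0],"grip":255},
    {"translation":[-2,0.5,-173],"twist":[0,0,0],"grip":255},
    {"translation":[-2,0.5,-173],"twist":[0,0,0],"grip":255},
    {"translation":[-2,0.5,-173],"twist":[0,0,0],"grip":255},
  ],
)

```text
time: 16.9
eef_pos: [0.4294, -0.0467, 0.0326]
orientation: [179.9, 0.0, 99.5]
ft_force: [-1.0, 1.0, 7.9]
finger_gap: 0.0414
```

apply_moves(
  series=[
    {"translation":[0,0,40],"twist":[0,0,0],"grip":255},
    {"translation":[0,0,85],"twist":[0,0,0],"grip":255},
    {"translation":[0,0,130],"twist":[0,0,0],"grip":255},
    {"translation":[0,0,170],"twist":[0,0,0],"grip":255},
    {"translation":[40,-6,172],"twist":[0,0,0],"grip":255},
    {"translation":[80,-12,172],"twist":[0,0,0],"grip":255},
    {"translation":[120,-18,172],"twist":[0,0,0],"grip":255},
    {"translation":[149,-22.5,172],"twist":[0,0,0],"grip":255},
    {"translation":[149,-22.5,150],"twist":[0,0,0],"grip":255},
    {"translation":[149,-22.5,115],"twist":[0,0,0],"grip":255},
    {"translation":[149,-22.5,103],"twist":[0,0,0],"grip":255},
    {"translation":[149,-22.5,103],"twist":[0,0,0],"grip":255},
  ],
)

```text
time: 18.1
eef_pos: [0.5762, -0.0692, 0.1332]
orientation: [-179.8, -0.0, 99.5]
ft_force: [-0.1, 0.4, -0.3]
finger_gap: 0.0411
```

```bash
python3 - <<'E'
from h import *
snap("8"); crop("scene","8",250,120,120,130,5);inhand("8",(285,205,30,25),-.081)
print(r.get_state()['ft_force'])
E
```

```text
amber x 296 314 y 207 218
pred x 295.5 310.3 ybot 218.4
TCP [ 0.5781 -0.0689  0.1359] [ 0.0013 -0.0805  0.1359] axis@.086 px [303.12 218.08] pocket scene px [303.58 218.71]
[-0.16877913 -0.19893699 -0.84985076]
```

View pics/c_scene8_250_120.png

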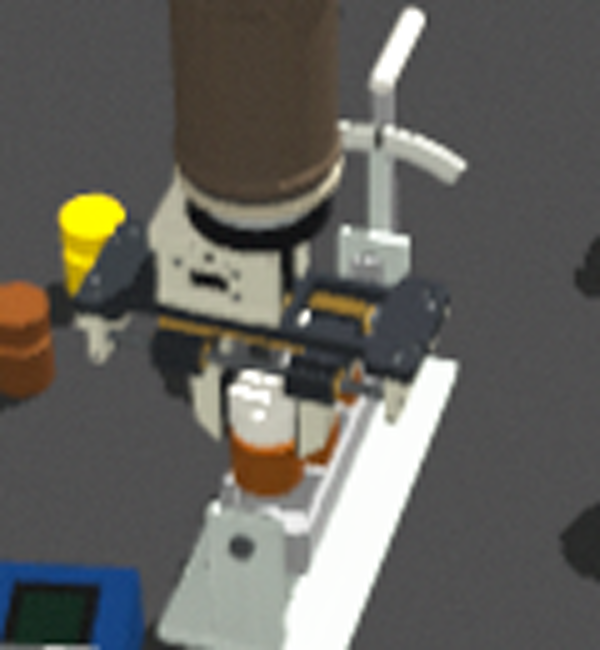

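apply_moves(
  series=[
    {"translation":[1,-1.5,-12],"twist":[0,0,0],"grip":255},
    {"translation":[1,-1.5,-22],"twist":[0,0,0],"grip":255},
    {"translation":[1,-1.5,-32],"twist":[0,0,0],"grip":255},
    {"translation":[1,-1.5,-38],"twist":[0,0,0],"grip":255},
    {"translation":[1,-1.5,-41.5],"twist":[0,0,0],"grip":255},
    {"translation":[1,-1.5,-41.5],"twist":[0,0,0],"grip":255},
  ],
)

```text
time: 18.8
eef_pos: [0.5786, -0.0704, 0.0933]
orientation: [-180.0, 0.0, 99.5]
ft_force: [1.2, 0.7, -1.6]
finger_gap: 0.0415
```

apply_moves(
  series=[
    {"translation":[0,0,0],"twist":[0,0,0],"grip":110},
    {"translation":[0,0,0],"twist":[0,0,0],"grip":110},
    {"translation":[0,0,0],"twist":[0,0,0],"grip":110},
    {"translation":[0,0,15],"twist":[0,0,0],"grip":110},
    {"translation":[0,0,50],"twist":[0,0,0],"grip":110},
    {"translation":[0,0,90],"twist":[0,0,0],"grip":110},
    {"translation":[0,0,135],"twist":[0,0,0],"grip":110},
    {"translation":[0,0,180],"twist":[0,0,0],"grip":110},
    {"translation":[0,0,205],"twist":[0,0,0],"grip":110},
    {"translation":[-8,45,206],"twist":[0,0,0],"grip":110},
    {"translation":[-16,90,206],"twist":[0,0,0],"grip":110},
    {"translation":[-24,135,206],"twist":[0,0,0],"grip":110},
  ],
)

```text
time: 20.0
eef_pos: [0.5544, 0.066, 0.3009]
orientation: [179.9, 0.0, 99.5]
ft_force: [0.2, -0.1, 0.0]
finger_gap: 0.0523
```

apply_moves(
  series=[
    {"translation":[-7,40,0],"twist":[0,0,0],"grip":110},
    {"translation":[-14,80,0],"twist":[0,0,0],"grip":110},
    {"translation":[-22,120,0],"twist":[0,0,0],"grip":110},
    {"translation":[-28,137,0],"twist":[0,0,0],"grip":110},
    {"translation":[-28,137,0],"twist":[0,0,0],"grip":110},
    {"translation":[-28,137,0],"twist":[0,0,0],"grip":110},
  ],
)

```text
time: 20.6
eef_pos: [0.5268, 0.2014, 0.3001]
orientation: [180.0, 0.0, 99.6]
ft_force: [0.5, -0.7, -0.5]
finger_gap: 0.0521
```

```bash
python3 - <<'E'
from h import *
s=r.get_state();print(s['eef_pos'],s['orientation'],s['joint_pos'].round(0))
snap("9"); crop("scene","9",240,110,120,130,5);capfind("9")
for n in("top","scene"):
    L=loc(cloud(n,np.load(f"{n}9.npy")))
    h=L[(L[...,2]>.19)&(L[...,2]<.225)&(L[...,1]>.16)&(L[...,1]<.235)&(np.abs(L[...,0])<.05)]; print(n,"handle",h.mean(0).round(4))
E
```

```text
[0.52676605 0.20141069 0.300077  ] [1.79953756e+02 2.20350546e-02 9.95525339e+01] [  3.  21. -40.  90.  14.  74. -30.]
[623 207  17  19 262] [632.1 216.3] world [ 0.5515 -0.9192  0.0759] stand [-0.1667 -0.9144  0.0759]
top handle [-0.0052  0.1784  0.2141]
scene handle [0.001  0.1908 0.2137]
```

View pics/c_scene9_240_110.png

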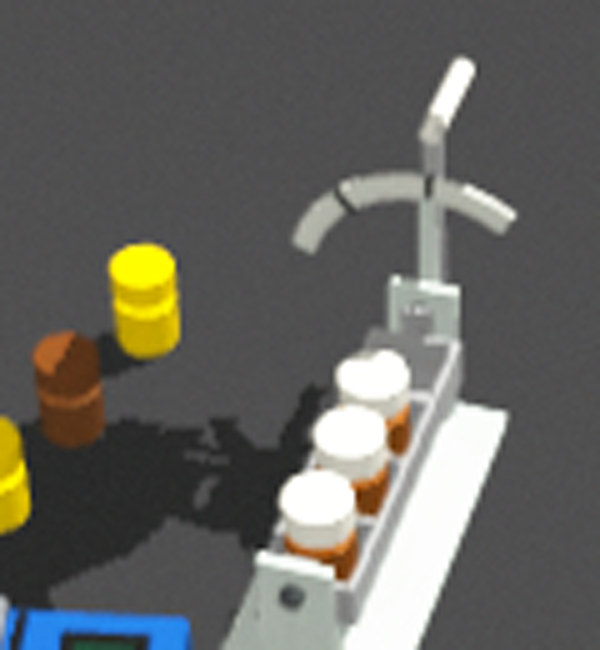

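View pics/top9.png

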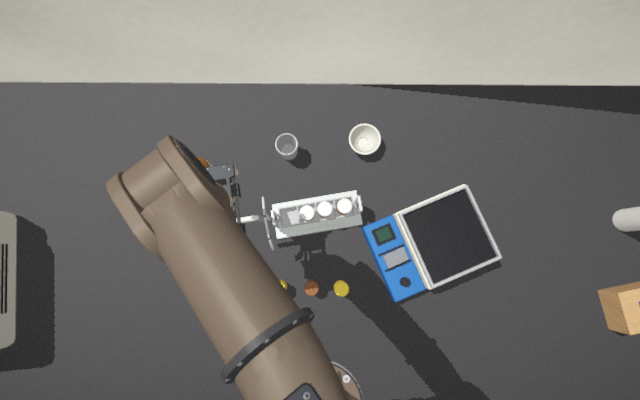

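All three jars stand in pockets 1–3 (scene (303,211), (310,197), (314,186)). I'll pinch the handle again.

apply_moves(
  series=[
    {"translation":[0,1,-35],"twist":[0,0,0],"grip":110},
    {"translation":[0,1,-70],"twist":[0,0,0],"grip":110},
    {"translation":[0,1,-95],"twist":[0,0,0],"grip":110},
    {"translation":[0,1,-109],"twist":[0,0,0],"grip":110},
    {"translation":[0,1,-109],"twist":[0,0,0],"grip":110},
    {"translation":[0,1,-109],"twist":[0,0,0],"grip":255},
    {"translation":[0,1,-109],"twist":[0,0,0],"grip":255},
    {"translation":[0,1,-109],"twist":[0,0,0],"grip":255},
    {"translation":[0,1,-109],"twist":[0,0,0],"grip":255},
    {"translation":[0,1,-109],"twist":[0,0,0],"grip":255},
    {"translation":[0,1,-109],"twist":[0,0,0],"grip":255},
  ],
)

```text
time: 21.8
eef_pos: [0.5268, 0.2026, 0.1906]
orientation: [180.0, 0.0, 99.5]
ft_force: [-0.9, 0.1, 2.6]
finger_gap: 0.0131
```

apply_moves(
  series=[
    {"translation":[-7.5,-1.3,-0.5],"twist":[0,0,0],"grip":255},
    {"translation":[-15,-2.5,-1.5],"twist":[0,0,0],"grip":255},
    {"translation":[-22.5,-3.8,-3],"twist":[0,0,0],"grip":255},
    {"translation":[-30,-5,-5],"twist":[0,0,0],"grip":255},
    {"translation":[-37,-6.2,-7.5],"twist":[0,0,0],"grip":255},
    {"translation":[-44,-7.4,-10.5],"twist":[0,0,0],"grip":255},
    {"translation":[-51,-8.6,-14],"twist":[0,0,0],"grip":255},
    {"translation":[-57.5,-9.7,-18],"twist":[0,0,0],"grip":255},
    {"translation":[-64,-10.8,-22.3],"twist":[0,0,0],"grip":255},
    {"translation":[-70,-11.8,-27],"twist":[0,0,0],"grip":255},
    {"translation":[-70,-11.8,-27],"twist":[0,0,0],"grip":255},
    {"translation":[-70,-11.8,-27],"twist":[0,0,0],"grip":255},
  ],
)

```text
time: 23.0
eef_pos: [0.4573, 0.1913, 0.1635]
orientation: [179.9, -0.1, 99.5]
ft_force: [4.1, 2.8, -3.0]
finger_gap: 0.0134
```

```bash
python3 - <<'E'
from h import *
s=r.get_state();print(s['eef_pos'],loc(s['eef_pos']),s['ft_force'])
snap("10"); crop("scene","10",240,110,120,130,5)
for n,off in(("top",.0),("scene",.005)):
    L=loc(cloud(n,np.load(f"{n}10.npy")))
    print(n,[ (round(a,3), L[(abs(L[...,0]-off-a)<.003)&(abs(L[...,1])<.1)&(L[...,2]>.03)][:,2].max().round(3)) for a in np.arange(-.1,.06,.01)])
E
```

```text
[0.45732377 0.19125941 0.16351408] [-0.07439569  0.19621406  0.16351408] [ 4.07355452  2.75139129 -3.01993075]Traceback (most recent call last):
  File "<stdin>", line 6, in <module>
    return umr_maximum(a, axis, None, out, keepdims, initial, where)
ValueError: zero-size array to reduction operation maximum which has no identity
```

View pics/c_scene10_240_110.png

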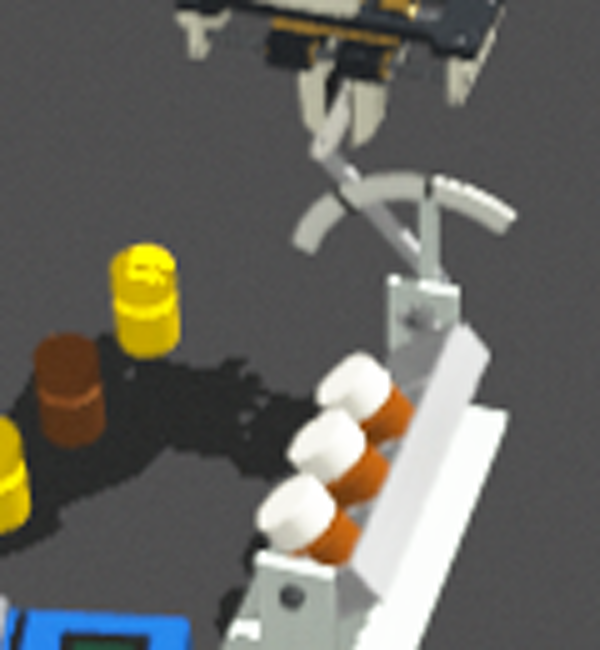

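The tray is tipped with the arm on the second mark (scene about (309,149)), about 40° by the handle position. All three jars are in. Holding.

apply_moves(
  series=[
    {"translation":[0,0,0],"twist":[0,0,0],"grip":255},
    {"translation":[0,0,0],"twist":[0,0,0],"grip":255},
    {"translation":[0,0,0],"twist":[0,0,0],"grip":255},
    {"translation":[0,0,0],"twist":[0,0,0],"grip":255},
    {"translation":[0,0,0],"twist":[0,0,0],"grip":255},
    {"translation":[0,0,0],"twist":[0,0,0],"grip":255},
    {"translation":[0,0,0],"twist":[0,0,0],"grip":255},
    {"translation":[0,0,0],"twist":[0,0,0],"grip":255},
    {"translation":[0,0,0],"twist":[0,0,0],"grip":255},
    {"translation":[0,0,0],"twist":[0,0,0],"grip":255},
    {"translation":[0,0,0],"twist":[0,0,0],"grip":255},
    {"translation":[0,0,0],"twist":[0,0,0],"grip":255},
  ],
)

```text
time: 24.3
eef_pos: [0.4573, 0.1913, 0.1635]
orientation: [179.9, -0.1, 99.5]
ft_force: [3.5, 2.0, -1.3]
finger_gap: 0.0126
```

apply_moves(
  series=[
    {"translation":[0,0,0],"twist":[0,0,0],"grip":255},
    {"translation":[0,0,0],"twist":[0,0,0],"grip":255},
    {"translation":[0,0,0],"twist":[0,0,0],"grip":255},
    {"translation":[0,0,0],"twist":[0,0,0],"grip":255},
    {"translation":[0,0,0],"twist":[0,0,0],"grip":255},
    {"translation":[0,0,0],"twist":[0,0,0],"grip":255},
  ],
)

```text
time: 24.9
eef_pos: [0.4573, 0.1913, 0.1635]
orientation: [179.9, -0.0, 99.5]
ft_force: [3.2, 3.3, -1.8]
finger_gap: 0.0133
```

apply_moves(
  series=[
    {"translation":[6,1,4.7],"twist":[0,0,0],"grip":255},
    {"translation":[12.5,2.1,9],"twist":[0,0,0],"grip":255},
    {"translation":[19,3.2,13],"twist":[0,0,0],"grip":255},
    {"translation":[26,4.4,16.5],"twist":[0,0,0],"grip":255},
    {"translation":[33,5.6,19.5],"twist":[0,0,0],"grip":255},
    {"translation":[40,6.8,22],"twist":[0,0,0],"grip":255},
    {"translation":[47.5,8,24],"twist":[0,0,0],"grip":255},
    {"translation":[55,9.3,25.5],"twist":[0,0,0],"grip":255},
    {"translation":[63,10.6,26.7],"twist":[0,0,0],"grip":255},
    {"translation":[73,12.3,27.2],"twist":[0,0,0],"grip":255},
    {"translation":[73,12.3,27.2],"twist":[0,0,0],"grip":255},
    {"translation":[73,12.3,27.2],"twist":[0,0,0],"grip":255},
  ],
)

```text
time: 26.1
eef_pos: [0.5297, 0.2031, 0.1906]
orientation: [-180.0, -0.0, 99.5]
ft_force: [0.2, 1.0, 1.1]
finger_gap: 0.0131
```

apply_moves(
  series=[
    {"translation":[0,0,0],"twist":[0,0,0],"grip":110},
    {"translation":[0,0,0],"twist":[0,0,0],"grip":110},
    {"translation":[0,0,0],"twist":[0,0,0],"grip":110},
    {"translation":[0,0,0],"twist":[0,0,0],"grip":110},
    {"translation":[0,0,30],"twist":[0,0,0],"grip":110},
    {"translation":[0,0,70],"twist":[0,0,0],"grip":110},
    {"translation":[0,0,109],"twist":[0,0,0],"grip":110},
    {"translation":[-30,0,109],"twist":[0,0,0],"grip":110},
    {"translation":[-70,10,109],"twist":[0,0,0],"grip":110},
    {"translation":[-110,20,109],"twist":[0,0,0],"grip":110},
    {"translation":[-130,30,109],"twist":[0,0,0],"grip":110},
  ],
)

```text
time: 27.2
eef_pos: [0.3967, 0.2335, 0.2997]
orientation: [180.0, 0.1, 99.6]
ft_force: [0.7, 0.0, 0.8]
finger_gap: 0.0523
```

```bash
python3 - <<'E'
from h import *
s=r.get_state();print(s['eef_pos'],loc(s['eef_pos']),s['ft_force'])
snap("11"); crop("scene","11",240,110,120,130,5);crop("top","11",230,180,140,80,5);capfind("11")
for n in("top","scene"):
    L=loc(cloud(n,np.load(f"{n}11.npy")))
    h=L[(L[...,2]>.19)&(L[...,2]<.225)&(L[...,1]>.165)&(L[...,1]<.235)&(np.abs(L[...,0])<.03)]; print(n,"handle",len(h),h.mean(0).round(4))
    wl=(np.abs(L[...,0])<.04)&(np.abs(L[...,1])<.112)&(L[...,2]>.081)&(L[...,2]<.094)
    A=np.c_[L[...,:2][wl],np.ones(wl.sum())];co=np.linalg.lstsq(A,L[...,2][wl],rcond=None)[0];print(n,"rim slope",np.degrees(co[:2]),co[2],wl.sum())
E
```

```text
[0.39668115 0.23348724 0.29967141] [-0.12714679  0.24796383  0.29967141] [0.67507453 0.04817669 0.76053209]
[623 207  17  19 270] [632.1 216.5] world [ 0.551  -0.919   0.0762] stand [-0.1672 -0.9141  0.0762]
top handle 125 [-0.0022  0.1943  0.2142]
top rim slope [-0.24433576 -0.0420924 ] 0.08531577533536004 369
scene handle 51 [0.0035 0.1928 0.2131]
scene rim slope [-1.37639521 -0.28338889] 0.08628747722875715 235
```

View pics/c_scene11_240_110.png

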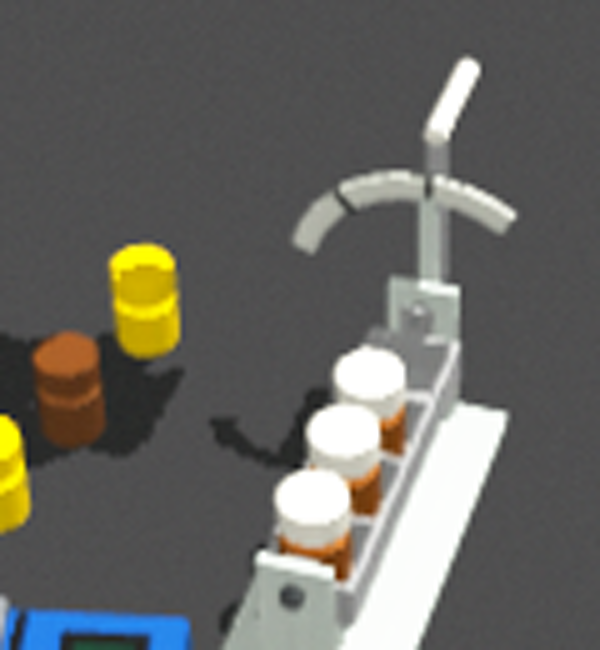

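View pics/c_top11_230_180.png

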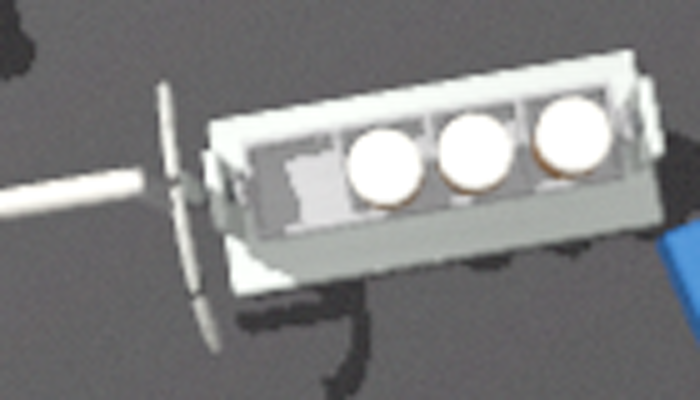

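Level again (rim slope about 0 to -1°), with the three jars still in their pockets and slid a little towards the robot. Now I unload, jar C first.

apply_moves(
  series=[
    {"translation":[22,-38,0],"twist":[0,0,0],"grip":70},
    {"translation":[45,-76,0],"twist":[0,0,0],"grip":70},
    {"translation":[67,-114,0],"twist":[0,0,0],"grip":70},
    {"translation":[89,-152,0],"twist":[0,0,0],"grip":70},
    {"translation":[112,-190,0],"twist":[0,0,0],"grip":70},
    {"translation":[134,-228,0],"twist":[0,0,0],"grip":70},
    {"translation":[156,-266,0],"twist":[0,0,0],"grip":70},
    {"translation":[172,-293,0],"twist":[0,0,0],"grip":70},
    {"translation":[179,-304.5,0],"twist":[0,0,0],"grip":70},
    {"translation":[179,-304.5,0],"twist":[0,0,0],"grip":70},
    {"translation":[179,-304.5,-40],"twist":[0,0,0],"grip":70},
    {"translation":[179,-304.5,-80],"twist":[0,0,0],"grip":70},
  ],
)

```text
time: 28.5
eef_pos: [0.5794, -0.0696, 0.2197]
orientation: [179.8, 0.0, 99.6]
ft_force: [-0.7, -0.2, -0.5]
finger_gap: 0.0666
```

apply_moves(
  series=[
    {"translation":[0,0,-40],"twist":[0,0,0],"grip":70},
    {"translation":[0,0,-75],"twist":[0,0,0],"grip":70},
    {"translation":[0,0,-100],"twist":[0,0,0],"grip":70},
    {"translation":[0,0,-118],"twist":[0,0,0],"grip":70},
    {"translation":[0,0,-125],"twist":[0,0,0],"grip":70},
    {"translation":[0,0,-125],"twist":[0,0,0],"grip":70},
    {"translation":[0,0,-125],"twist":[0,0,0],"grip":255},
    {"translation":[0,0,-125],"twist":[0,0,0],"grip":255},
    {"translation":[0,0,-125],"twist":[0,0,0],"grip":255},
    {"translation":[0,0,-125],"twist":[0,0,0],"grip":255},
    {"translation":[0,0,-125],"twist":[0,0,0],"grip":255},
  ],
)

```text
time: 29.6
eef_pos: [0.579, -0.0716, 0.0951]
orientation: [180.0, 0.0, 99.5]
ft_force: [-2.4, -0.5, 6.3]
finger_gap: 0.0413
```

apply_moves(
  series=[
    {"translation":[0,0,15],"twist":[0,0,0],"grip":255},
    {"translation":[0,0,40],"twist":[0,0,0],"grip":255},
    {"translation":[0,0,80],"twist":[0,0,0],"grip":255},
    {"translation":[0,0,120],"twist":[0,0,0],"grip":255},
    {"translation":[0,-10,150],"twist":[0,0,0],"grip":255},
    {"translation":[-8,-50,150],"twist":[0,0,0],"grip":255},
    {"translation":[-15,-90,150],"twist":[0,0,0],"grip":255},
    {"translation":[-21,-130,150],"twist":[0,0,0],"grip":255},
    {"translation":[-27,-170,150],"twist":[0,0,0],"grip":255},
    {"translation":[-33,-210,150],"twist":[0,0,0],"grip":255},
    {"translation":[-39,-250,150],"twist":[0,0,0],"grip":255},
    {"translation":[-45,-290,150],"twist":[0,0,0],"grip":255},
  ],
)

```text
time: 30.8
eef_pos: [0.5333, -0.363, 0.2454]
orientation: [180.0, 0.0, 99.5]
ft_force: [0.5, -0.2, -1.3]
finger_gap: 0.0415
```

```bash
python3 - <<'E'
from h import *
s=r.get_state();print(s['eef_pos'],s['joint_pos'].round(0))
snap("12"); crop("scene","12",150,110,200,150,4);capfind("12")
E
```

```text
[ 0.53331622 -0.3630047   0.24544046] [ 48.  29. -28.  84.  14.  71.  27.]
[463 210  17  17 170] [470.4 218.6] world [ 0.5244 -0.3605  0.2721] stand [-0.1003 -0.359   0.2721]
```

View pics/c_scene12_150_110.png

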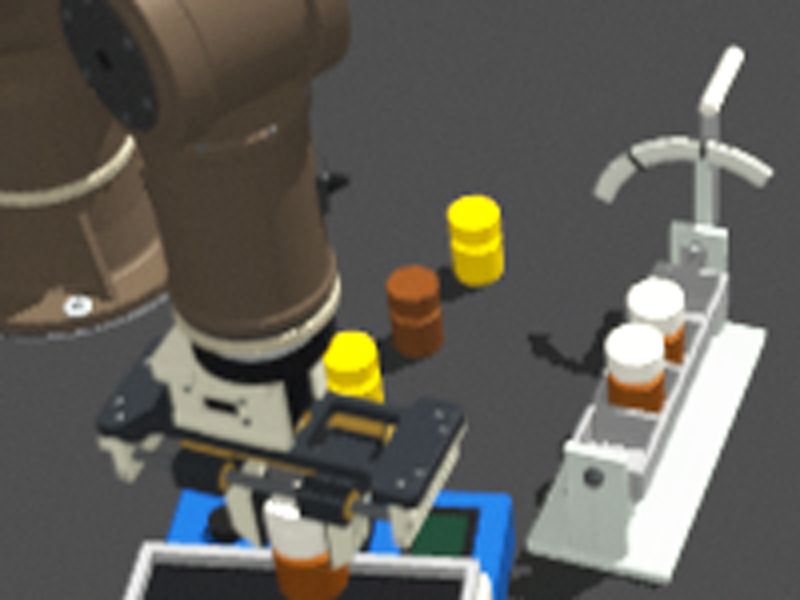

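Jar C is held and the other two are still in place. Placing C on the far part of the plate.

apply_moves(
  series=[
    {"translation":[-6,-35,0],"twist":[0,0,0],"grip":255},
    {"translation":[-12,-69,0],"twist":[0,0,0],"grip":255},
    {"translation":[-12,-69,-30],"twist":[0,0,0],"grip":255},
    {"translation":[-12,-69,-65],"twist":[0,0,0],"grip":255},
    {"translation":[-12,-69,-95],"twist":[0,0,0],"grip":255},
    {"translation":[-12,-69,-110],"twist":[0,0,0],"grip":255},
    {"translation":[-12,-69,-116],"twist":[0,0,0],"grip":255},
    {"translation":[-12,-69,-119],"twist":[0,0,0],"grip":255},
    {"translation":[-12,-69,-119],"twist":[0,0,0],"grip":255},
  ],
)

```text
time: 31.8
eef_pos: [0.5225, -0.4308, 0.1267]
orientation: [179.9, 0.1, 99.5]
ft_force: [-0.4, -0.2, -0.9]
finger_gap: 0.041
```

apply_moves(
  series=[
    {"translation":[0,0,-1.5],"twist":[0,0,0],"grip":255},
    {"translation":[0,0,-1.5],"twist":[0,0,0],"grip":255},
  ],
)

```text
time: 32.0
eef_pos: [0.5225, -0.4309, 0.1252]
orientation: [179.9, 0.1, 99.5]
ft_force: [0.5, 0.1, 0.6]
finger_gap: 0.0413
```

apply_moves(
  series=[
    {"translation":[0,0,-1],"twist":[0,0,0],"grip":255},
    {"translation":[0,0,-1.5],"twist":[0,0,0],"grip":255},
    {"translation":[0,0,-1.5],"twist":[0,0,0],"grip":255},
  ],
)

```text
time: 32.3
eef_pos: [0.5226, -0.4309, 0.1251]
orientation: [179.9, 0.1, 99.5]
ft_force: [-2.8, 2.6, 13.5]
finger_gap: 0.0413
```

apply_moves(
  series=[
    {"translation":[0,0,1],"twist":[0,0,0],"grip":90},
    {"translation":[0,0,1],"twist":[0,0,0],"grip":90},
    {"translation":[0,0,1],"twist":[0,0,0],"grip":90},
    {"translation":[0,0,15],"twist":[0,0,0],"grip":90},
    {"translation":[0,0,50],"twist":[0,0,0],"grip":90},
    {"translation":[0,0,90],"twist":[0,0,0],"grip":70},
    {"translation":[0,0,130],"twist":[0,0,0],"grip":70},
    {"translation":[4,40,130],"twist":[0,0,0],"grip":70},
    {"translation":[8,80,130],"twist":[0,0,0],"grip":70},
    {"translation":[13,120,130],"twist":[0,0,0],"grip":70},
    {"translation":[17,160,130],"twist":[0,0,0],"grip":70},
    {"translation":[22,200,130],"twist":[0,0,0],"grip":70},
  ],
)

```text
time: 33.5
eef_pos: [0.5438, -0.2289, 0.2536]
orientation: [180.0, 0.0, 99.5]
ft_force: [0.1, 0.4, -0.4]
finger_gap: 0.0666
```

apply_moves(
  series=[
    {"translation":[4,40,0],"twist":[0,0,0],"grip":70},
    {"translation":[8,80,0],"twist":[0,0,0],"grip":70},
    {"translation":[13,120,0],"twist":[0,0,0],"grip":70},
    {"translation":[17,160,0],"twist":[0,0,0],"grip":70},
    {"translation":[21,195,0],"twist":[0,0,0],"grip":70},
    {"translation":[23,214,0],"twist":[0,0,0],"grip":70},
    {"translation":[23,214,0],"twist":[0,0,0],"grip":70},
    {"translation":[23,214,0],"twist":[0,0,0],"grip":70},
  ],
)

```text
time: 34.3
eef_pos: [0.5669, -0.0167, 0.2531]
orientation: [180.0, 0.0, 99.5]
ft_force: [-0.5, -1.1, 0.2]
finger_gap: 0.0666
```

```bash
python3 - <<'E'
from h import *
s=r.get_state();print(s['eef_pos'],s['orientation'],s['ft_force'])
snap("13"); crop("scene","13",150,150,200,150,4);capfind("13")
E
```

```text
[ 0.56690207 -0.0166519   0.25308817] [1.79971585e+02 3.60979127e-02 9.95477098e+01] [-0.5439638  -1.09898282  0.20695661]
[624 207  16  19 265] [632.2 216.4] world [ 0.551  -0.9185  0.0772] stand [-0.1671 -0.9136  0.0772]
```

View pics/c_scene13_150_150.png

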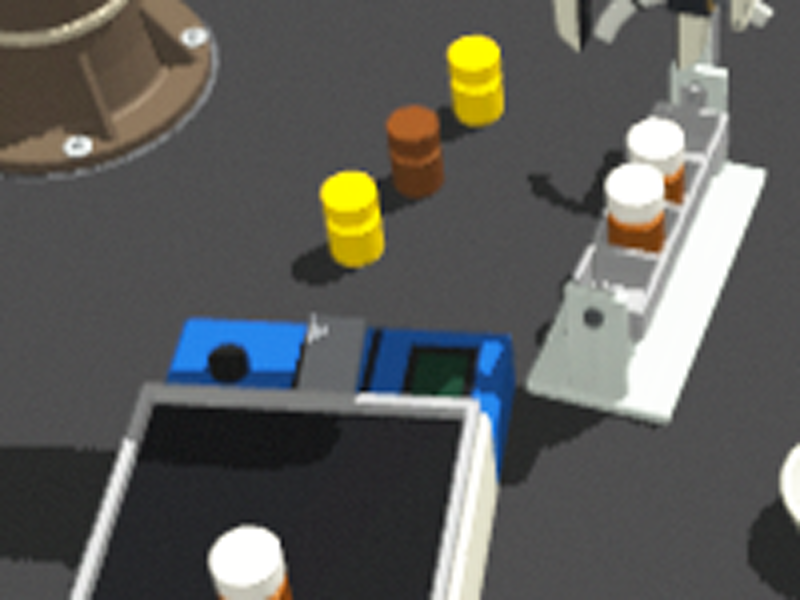

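C is upright on the plate (scene (212,290)). Now jar B.

apply_moves(
  series=[
    {"translation":[0,0,-40],"twist":[0,0,0],"grip":70},
    {"translation":[0,0,-80],"twist":[0,0,0],"grip":70},
    {"translation":[0,0,-115],"twist":[0,0,0],"grip":70},
    {"translation":[0,0,-140],"twist":[0,0,0],"grip":70},
    {"translation":[0,0,-155],"twist":[0,0,0],"grip":70},
    {"translation":[0,0,-158],"twist":[0,0,0],"grip":70},
    {"translation":[0,0,-158],"twist":[0,0,0],"grip":70},
    {"translation":[0,0,-158],"twist":[0,0,0],"grip":255},
    {"translation":[0,0,-158],"twist":[0,0,0],"grip":255},
    {"translation":[0,0,-158],"twist":[0,0,0],"grip":255},
    {"translation":[0,0,-158],"twist":[0,0,0],"grip":255},
    {"translation":[0,0,-158],"twist":[0,0,0],"grip":255},
  ],
)

```text
time: 35.6
eef_pos: [0.567, -0.0166, 0.095]
orientation: [180.0, 0.0, 99.5]
ft_force: [-2.3, -0.1, 6.2]
finger_gap: 0.0416
```

apply_moves(
  series=[
    {"translation":[0,0,15],"twist":[0,0,0],"grip":255},
    {"translation":[0,0,40],"twist":[0,0,0],"grip":255},
    {"translation":[0,0,80],"twist":[0,0,0],"grip":255},
    {"translation":[0,0,120],"twist":[0,0,0],"grip":255},
    {"translation":[0,-10,150],"twist":[0,0,0],"grip":255},
    {"translation":[-10,-50,150],"twist":[0,0,0],"grip":255},
    {"translation":[-18,-90,150],"twist":[0,0,0],"grip":255},
    {"translation":[-26,-130,150],"twist":[0,0,0],"grip":255},
    {"translation":[-34,-170,150],"twist":[0,0,0],"grip":255},
    {"translation":[-42,-210,150],"twist":[0,0,0],"grip":255},
    {"translation":[-50,-250,150],"twist":[0,0,0],"grip":255},
    {"translation":[-58,-290,150],"twist":[0,0,0],"grip":255},
  ],
)

```text
time: 36.8
eef_pos: [0.5082, -0.3079, 0.2454]
orientation: [180.0, 0.0, 99.5]
ft_force: [0.1, -0.4, -1.2]
finger_gap: 0.0414
```

```bash
python3 - <<'E'
from h import *
s=r.get_state();print(s['eef_pos'],s['finger_gap'],s['ft_force'])
snap("14"); crop("scene","14",150,150,200,150,4)
E
```

```text
[ 0.50817238 -0.30786409  0.24538362] 0.04135924801285429 [ 0.08131307 -0.37348504 -1.19312329]
```

View pics/c_scene14_150_150.png

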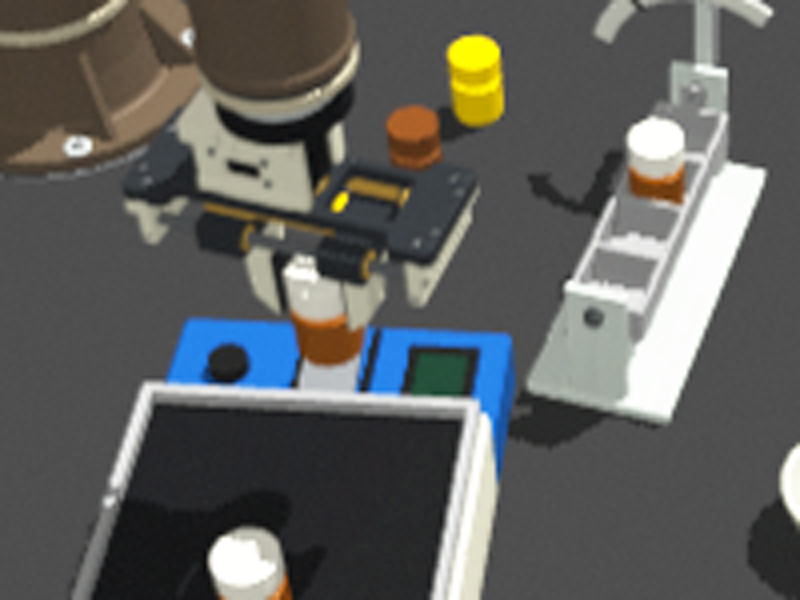

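apply_moves(
  series=[
    {"translation":[-6,-30,0],"twist":[0,0,0],"grip":255},
    {"translation":[-11,-58,0],"twist":[0,0,0],"grip":255},
    {"translation":[-11,-58,-30],"twist":[0,0,0],"grip":255},
    {"translation":[-11,-58,-65],"twist":[0,0,0],"grip":255},
    {"translation":[-11,-58,-95],"twist":[0,0,0],"grip":255},
    {"translation":[-11,-58,-110],"twist":[0,0,0],"grip":255},
    {"translation":[-11,-58,-116],"twist":[0,0,0],"grip":255},
    {"translation":[-11,-58,-119],"twist":[0,0,0],"grip":255},
    {"translation":[-11,-58,-120],"twist":[0,0,0],"grip":255},
    {"translation":[-11,-58,-120],"twist":[0,0,0],"grip":255},
  ],
)

```text
time: 37.9
eef_pos: [0.4985, -0.3648, 0.1257]
orientation: [179.9, 0.1, 99.5]
ft_force: [0.3, 0.1, -1.6]
finger_gap: 0.0414
```

apply_moves(
  series=[
    {"translation":[0,0,-1],"twist":[0,0,0],"grip":255},
    {"translation":[0,0,-1.5],"twist":[0,0,0],"grip":255},
    {"translation":[0,0,-1.5],"twist":[0,0,0],"grip":255},
  ],
)

```text
time: 38.2
eef_pos: [0.4985, -0.3649, 0.125]
orientation: [179.9, 0.1, 99.5]
ft_force: [-3.9, 1.9, 9.6]
finger_gap: 0.0412
```

apply_moves(
  series=[
    {"translation":[0,0,1],"twist":[0,0,0],"grip":90},
    {"translation":[0,0,1],"twist":[0,0,0],"grip":90},
    {"translation":[0,0,1],"twist":[0,0,0],"grip":90},
    {"translation":[0,0,15],"twist":[0,0,0],"grip":90},
    {"translation":[0,0,50],"twist":[0,0,0],"grip":90},
    {"translation":[0,0,90],"twist":[0,0,0],"grip":70},
    {"translation":[0,0,130],"twist":[0,0,0],"grip":70},
    {"translation":[6,40,130],"twist":[0,0,0],"grip":70},
    {"translation":[12,80,130],"twist":[0,0,0],"grip":70},
    {"translation":[17,120,130],"twist":[0,0,0],"grip":70},
    {"translation":[23,160,130],"twist":[0,0,0],"grip":70},
    {"translation":[29,200,130],"twist":[0,0,0],"grip":70},
  ],
)

```text
time: 39.4
eef_pos: [0.5269, -0.1629, 0.2541]
orientation: [179.9, 0.0, 99.5]
ft_force: [1.1, -0.5, -1.0]
finger_gap: 0.0666
```

apply_moves(
  series=[
    {"translation":[6,40,0],"twist":[0,0,0],"grip":70},
    {"translation":[12,80,0],"twist":[0,0,0],"grip":70},
    {"translation":[17,120,0],"twist":[0,0,0],"grip":70},
    {"translation":[23,160,0],"twist":[0,0,0],"grip":70},
    {"translation":[27,187,0],"twist":[0,0,0],"grip":70},
    {"translation":[28.5,200,0],"twist":[0,0,0],"grip":70},
    {"translation":[28.5,200,0],"twist":[0,0,0],"grip":70},
    {"translation":[28.5,200,0],"twist":[0,0,0],"grip":70},
  ],
)

```text
time: 40.2
eef_pos: [0.5553, 0.0338, 0.2531]
orientation: [-180.0, 0.1, 99.4]
ft_force: [1.0, -0.5, 0.2]
finger_gap: 0.0665
```

```bash
python3 - <<'E'
from h import *
s=r.get_state();print(s['eef_pos'],s['finger_gap'],s['ft_force'])
snap("15"); crop("scene","15",150,150,200,150,4)
E
```

```text
[0.55529356 0.03379111 0.25305062] 0.06645349575523747 [ 0.97738851 -0.46010322  0.15008166]
```

View pics/c_scene15_150_150.png

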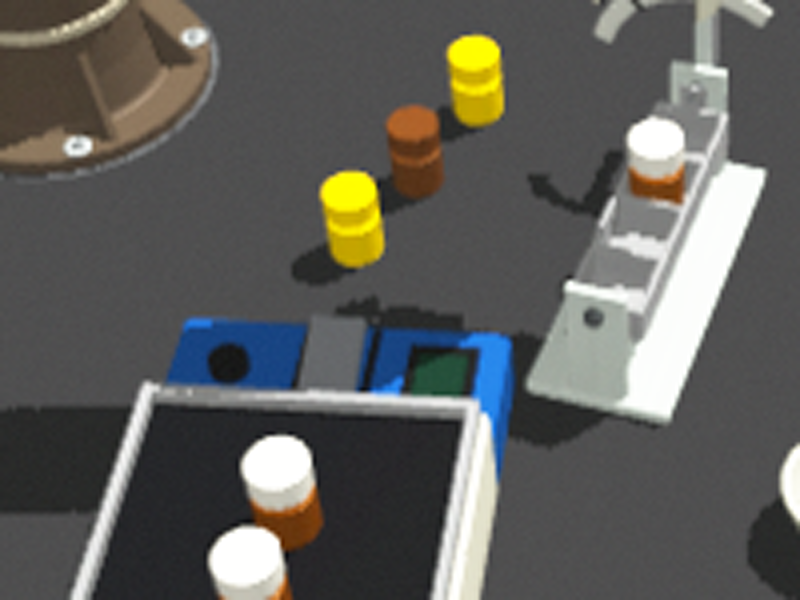

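Two jars are on the plate. Now jar A.

apply_moves(
  series=[
    {"translation":[0,1,-40],"twist":[0,0,0],"grip":70},
    {"translation":[0,1,-80],"twist":[0,0,0],"grip":70},
    {"translation":[0,1,-115],"twist":[0,0,0],"grip":70},
    {"translation":[0,1,-140],"twist":[0,0,0],"grip":70},
    {"translation":[0,1,-155],"twist":[0,0,0],"grip":70},
    {"translation":[0,1,-158],"twist":[0,0,0],"grip":70},
    {"translation":[0,1,-158],"twist":[0,0,0],"grip":70},
    {"translation":[0,1,-158],"twist":[0,0,0],"grip":255},
    {"translation":[0,1,-158],"twist":[0,0,0],"grip":255},
    {"translation":[0,1,-158],"twist":[0,0,0],"grip":255},
    {"translation":[0,1,-158],"twist":[0,0,0],"grip":255},
    {"translation":[0,1,-158],"twist":[0,0,0],"grip":255},
  ],
)

```text
time: 41.5
eef_pos: [0.5556, 0.0365, 0.0955]
orientation: [179.9, 0.0, 99.5]
ft_force: [-1.2, 0.2, 5.7]
finger_gap: 0.0416
```

apply_moves(
  series=[
    {"translation":[0,0,15],"twist":[0,0,0],"grip":255},
    {"translation":[0,0,40],"twist":[0,0,0],"grip":255},
    {"translation":[0,0,80],"twist":[0,0,0],"grip":255},
    {"translation":[0,0,120],"twist":[0,0,0],"grip":255},
    {"translation":[0,-10,150],"twist":[0,0,0],"grip":255},
    {"translation":[-10,-50,150],"twist":[0,0,0],"grip":255},
    {"translation":[-20,-90,150],"twist":[0,0,0],"grip":255},
    {"translation":[-30,-130,150],"twist":[0,0,0],"grip":255},
    {"translation":[-40,-170,150],"twist":[0,0,0],"grip":255},
    {"translation":[-50,-210,150],"twist":[0,0,0],"grip":255},
    {"translation":[-60,-250,150],"twist":[0,0,0],"grip":255},
    {"translation":[-70,-290,150],"twist":[0,0,0],"grip":255},
  ],
)

```text
time: 42.7
eef_pos: [0.4842, -0.2548, 0.2455]
orientation: [-180.0, -0.0, 99.5]
ft_force: [1.1, -0.9, -1.6]
finger_gap: 0.0413
```

apply_moves(
  series=[
    {"translation":[-5,-25,0],"twist":[0,0,0],"grip":255},
    {"translation":[-9,-51,0],"twist":[0,0,0],"grip":255},
    {"translation":[-9,-51,-30],"twist":[0,0,0],"grip":255},
    {"translation":[-9,-51,-65],"twist":[0,0,0],"grip":255},
    {"translation":[-9,-51,-95],"twist":[0,0,0],"grip":255},
    {"translation":[-9,-51,-110],"twist":[0,0,0],"grip":255},
    {"translation":[-9,-51,-116],"twist":[0,0,0],"grip":255},
    {"translation":[-9,-51,-119],"twist":[0,0,0],"grip":255},
    {"translation":[-9,-51,-120],"twist":[0,0,0],"grip":255},
    {"translation":[-9,-51,-121],"twist":[0,0,0],"grip":255},
    {"translation":[-9,-51,-121],"twist":[0,0,0],"grip":255},
  ],
)

```text
time: 43.8
eef_pos: [0.4768, -0.3047, 0.1255]
orientation: [179.9, 0.1, 99.5]
ft_force: [-1.7, 1.0, 4.3]
finger_gap: 0.0419
```

apply_moves(
  series=[
    {"translation":[0,0,0],"twist":[0,0,0],"grip":90},
    {"translation":[0,0,0],"twist":[0,0,0],"grip":90},
    {"translation":[0,0,0],"twist":[0,0,0],"grip":90},
    {"translation":[0,0,15],"twist":[0,0,0],"grip":90},
    {"translation":[0,0,50],"twist":[0,0,0],"grip":90},
    {"translation":[0,0,90],"twist":[0,0,0],"grip":90},
    {"translation":[0,0,130],"twist":[0,0,0],"grip":255},
    {"translation":[-10,45,130],"twist":[0,0,0],"grip":255},
    {"translation":[-20,90,130],"twist":[0,0,0],"grip":255},
    {"translation":[-30,135,130],"twist":[0,0,0],"grip":255},
    {"translation":[-50,180,130],"twist":[0,0,0],"grip":255},
    {"translation":[-55,200,130],"twist":[0,0,0],"grip":255},
  ],
)

```text
time: 45.0
eef_pos: [0.4195, -0.1005, 0.2542]
orientation: [-180.0, 0.0, 99.7]
ft_force: [0.1, -0.5, 1.0]
finger_gap: 0.0164
```

apply_moves(
  series=[
    {"translation":[0,45,0],"twist":[0,0,0],"grip":255},
    {"translation":[0,90,0],"twist":[0,0,0],"grip":255},
    {"translation":[0,135,0],"twist":[0,0,0],"grip":255},
    {"translation":[0,140,0],"twist":[0,0,0],"grip":255},
  ],
)

```text
time: 45.4
eef_pos: [0.4209, 0.0411, 0.2547]
orientation: [179.9, -0.1, 99.9]
ft_force: [-0.7, -0.8, -0.3]
finger_gap: 0.0005
```

```bash
python3 - <<'E'
from h import *
s=r.get_state();print(s['eef_pos'],s['finger_gap'],s['ft_force'])
snap("16"); crop("scene","16",150,150,200,150,4);crop("top","16",250,170,260,150,3);capfind("16")
L=loc(cloud("top",np.load("top16.npy")))
wl=(np.abs(L[...,0])<.04)&(np.abs(L[...,1])<.112)&(L[...,2]>.081)&(L[...,2]<.094)
A=np.c_[L[...,:2][wl],np.ones(wl.sum())];co=np.linalg.lstsq(A,L[...,2][wl],rcond=None)[0];print("rim slope",np.degrees(co[:2]),wl.sum())
fl=(np.abs(L[...,0])<.022)&(np.abs(L[...,1])<.1)&(L[...,2]>.055)&(L[...,2]<.066)
A=np.c_[L[...,:2][fl],np.ones(fl.sum())];co=np.linalg.lstsq(A,L[...,2][fl],rcond=None)[0];print("floor slope",np.degrees(co[:2]),fl.sum())
C=cloud("top",np.load("top16.npy"))
m=(C[...,2]>.06)&(C[...,2]<.09)&(np.hypot(C[...,0]-.428,C[...,1]+.22)<.045);print("rocker z max",C[m][C[m][:,2].argsort()[-5:]])
E
```

```text
[0.42093906 0.041128   0.25470855] 0.0004824510861394032 [-0.65124437 -0.77417993 -0.29895041]
[623 207  17  19 259] [632.1 216.3] world [ 0.5515 -0.9188  0.0765] stand [-0.1667 -0.914   0.0765]
[444 226  17  16 219] [452.2 233.2] world [ 0.4958 -0.359   0.1527] stand [-0.1283 -0.3527  0.1527]
[423 234  18  15 218] [431.4 241. ] world [ 0.4747 -0.302   0.1527] stand [-0.1395 -0.2931  0.1527]
rim slope [-0.34301907  0.20785811] 290
floor slope [-0.36897184 -0.09771606] 783
rocker z max [[ 0.40818251 -0.20491376  0.08434037]
 [ 0.41101361 -0.19618891  0.08539318]
 [ 0.40818359 -0.19326786  0.0854169 ]
 [ 0.43079026 -0.18511383  0.08547101]
 [ 0.43363696 -0.18803123  0.08549414]]
```

View pics/c_scene16_150_150.png

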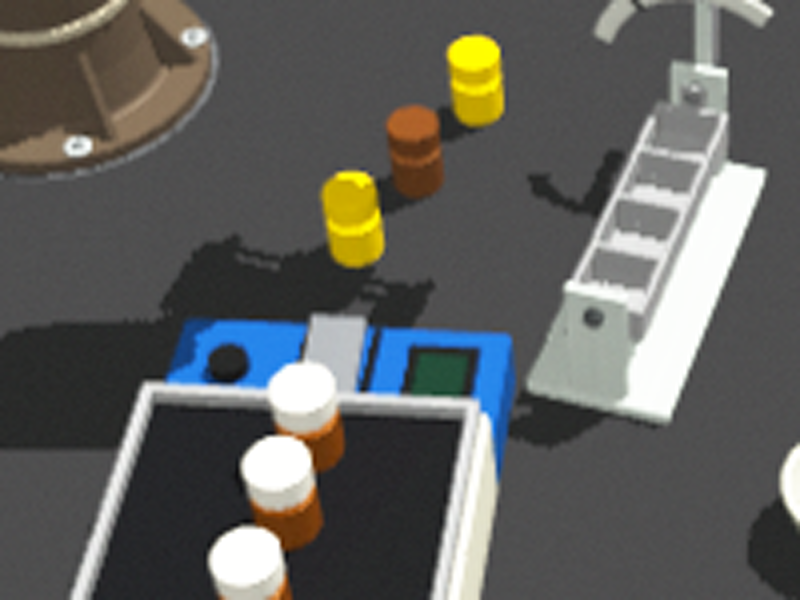

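View pics/c_top16_250_170.png

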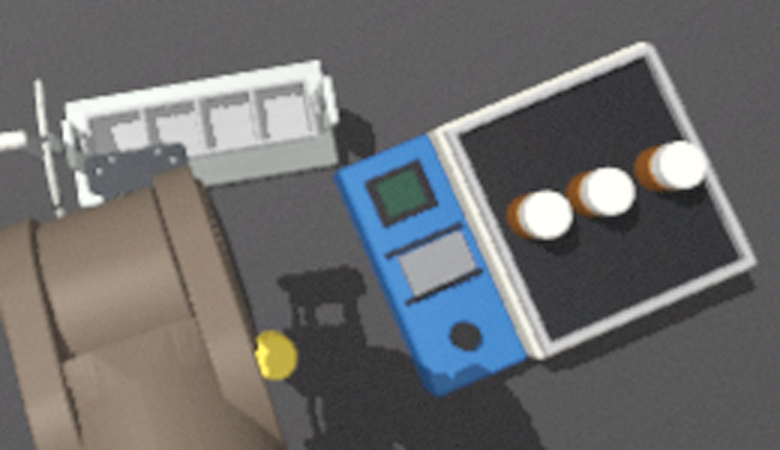

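All three jars stand upright on the plate and the empty cradle is level (slope -0.3°). The rocker's raised end is at about (0.42,-0.19), z 85 mm, as expected. Going over it with closed fingers.

apply_moves(
  series=[
    {"translation":[0,-45,0],"twist":[0,0,0],"grip":255},
    {"translation":[0,-90,0],"twist":[0,0,0],"grip":255},
    {"translation":[0,-135,0],"twist":[0,0,0],"grip":255},
    {"translation":[0,-180,0],"twist":[0,0,0],"grip":255},
    {"translation":[0,-220,0],"twist":[0,0,0],"grip":255},
    {"translation":[0,-236,0],"twist":[0,0,0],"grip":255},
    {"translation":[0,-236,-40],"twist":[0,0,0],"grip":255},
    {"translation":[0,-236,-80],"twist":[0,0,0],"grip":255},
    {"translation":[0,-236,-120],"twist":[0,0,0],"grip":255},
    {"translation":[0,-236,-145],"twist":[0,0,0],"grip":255},
    {"translation":[0,-236,-145],"twist":[0,0,0],"grip":255},
  ],
)

```text
time: 46.6
eef_pos: [0.4184, -0.2006, 0.106]
orientation: [-179.7, -0.2, 99.5]
ft_force: [0.3, -0.4, 0.2]
finger_gap: 0.0002
```

```bash
python3 - <<'E'
from h import *
s=r.get_state();print(s['eef_pos'],s['finger_gap'],s['ft_force'])
snap("17"); crop("scene","17",180,190,130,110,6)
E
```

```text
[ 0.41842689 -0.20056279  0.10604475] 0.0002119794723722657 [ 0.34114999 -0.37218563  0.17095889]
```

View pics/c_scene17_180_190.png

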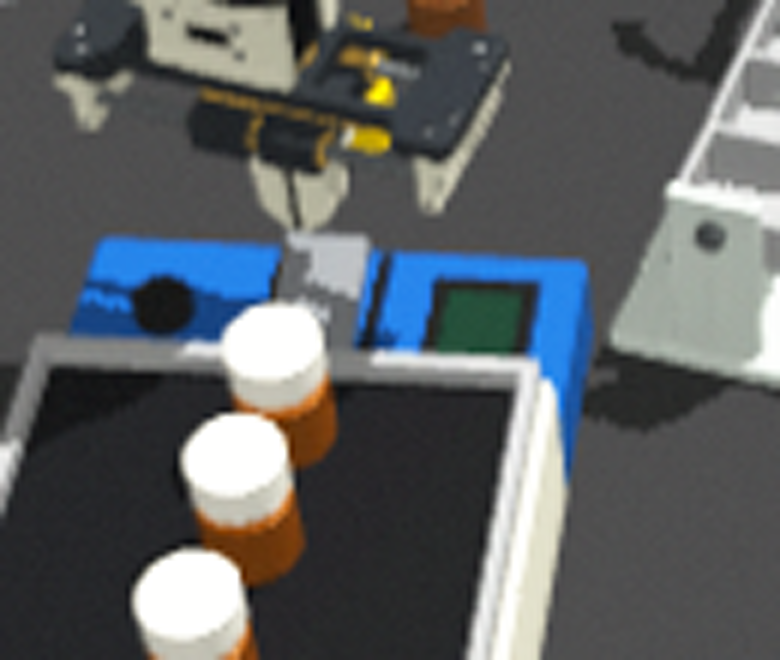

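```bash
python3 - <<'E'
from h import *
T=r.get_state()['eef_pos'];print(T)
T2=T.copy();T2[2]=.082
print("TCP down px",np.round(proj("scene",T2),1),"tip now",np.round(proj("scene",T),1))
# rocker raised end corners in scene16 crop (4x at 150,150): (312,316),(368,318); 
for u,v in[(312,316),(368,318)]: print(onz("scene",150+u/4-.4,150+v/4-.4,.0845).round(4))
# top16 crop 3x at (250,170): corners (398,262),(460,231),(482,270),(412,300)
for u,v in[(398,262),(460,231)]: print("top",onz("top",250+u/3-.3,170+v/3-.3,.0835).round(4))
E
```

```text
[ 0.42115494 -0.20097414  0.10935822]
TCP down px [231.9 231.1] tip now [230.7 224.5]
[ 0.4064 -0.2002  0.0845]
[ 0.4428 -0.1839  0.0845]
top [ 0.4307 -0.1808  0.0835]
top [ 0.4603 -0.2409  0.0835]
```

apply_moves(
  series=[
    {"translation":[4,2,-8],"twist":[0,0,0],"grip":255},
    {"translation":[4,2,-16],"twist":[0,0,0],"grip":255},
    {"translation":[4,2,-22],"twist":[0,0,0],"grip":255},
    {"translation":[4,2,-27],"twist":[0,0,0],"grip":255},
    {"translation":[4,2,-31],"twist":[0,0,0],"grip":255},
    {"translation":[4,2,-34],"twist":[0,0,0],"grip":255},
  ],
)

```text
time: 47.3
eef_pos: [0.425, -0.1981, 0.0747]
orientation: [-180.0, -0.0, 99.5]
ft_force: [-1.3, 3.3, 3.9]
finger_gap: 0.0001
```

apply_moves(
  series=[
    {"translation":[0,0,-1.5],"twist":[0,0,0],"grip":255},
    {"translation":[0,0,-2.5],"twist":[0,0,0],"grip":255},
    {"translation":[0,0,-2.5],"twist":[0,0,0],"grip":255},
  ],
)

```text
time: 47.6
eef_pos: [0.4253, -0.1983, 0.0731]
orientation: [-180.0, 0.0, 99.5]
ft_force: [-4.6, 3.1, 13.6]
finger_gap: 0.0003
```

Force rose against the end stop (13.6 N), so the rocker should be over. I'll lift straight up, back away and look.

apply_moves(
  series=[
    {"translation":[0,0,20],"twist":[0,0,0],"grip":255},
    {"translation":[0,0,60],"twist":[0,0,0],"grip":255},
    {"translation":[0,0,100],"twist":[0,0,0],"grip":255},
    {"translation":[0,0,140],"twist":[0,0,0],"grip":255},
    {"translation":[0,0,180],"twist":[0,0,0],"grip":255},
    {"translation":[-10,45,190],"twist":[0,0,0],"grip":255},
    {"translation":[-15,90,190],"twist":[0,0,0],"grip":255},
    {"translation":[-15,135,190],"twist":[0,0,0],"grip":255},
    {"translation":[-15,180,190],"twist":[0,0,0],"grip":255},
    {"translation":[-15,220,190],"twist":[0,0,0],"grip":255},
    {"translation":[-15,240,190],"twist":[0,0,0],"grip":255},
    {"translation":[-15,240,190],"twist":[0,0,0],"grip":255},
  ],
)

```text
time: 48.8
eef_pos: [0.4102, 0.0445, 0.2628]
orientation: [179.9, -0.0, 99.8]
ft_force: [-0.2, -0.8, 0.4]
finger_gap: 0.0007
```

```bash
python3 - <<'E'
from h import *
s=r.get_state();print(s['eef_pos'],s['ft_force'])
snap("18"); crop("scene","18",150,120,200,180,4);crop("top","18",250,170,260,150,3);capfind("18")
for t in("16","18"):
    C=cloud("top",np.load(f"top{t}.npy"));piv=np.array([.430,-.219]);hx=np.array([.39,-.92])
    d=(C[...,:2]-piv)@hx; w=(C[...,:2]-piv)@np.array([.92,.39])
    print(t,[(k,C[(abs(d-k/1000)<.004)&(abs(w)<.012)][:,2].mean().round(4)) for k in(-28,-20,-10,0,10,20,28)])
L=loc(cloud("top",np.load("top18.npy")))
fl=(np.abs(L[...,0])<.022)&(np.abs(L[...,1])<.1)&(L[...,2]>.055)&(L[...,2]<.066)
A=np.c_[L[...,:2][fl],np.ones(fl.sum())];co=np.linalg.lstsq(A,L[...,2][fl],rcond=None)[0];print("floor slope",np.degrees(co[:2]),fl.sum())
E
```

```text
[0.41017601 0.04446511 0.2628074 ] [-0.18949464 -0.79980365  0.38075348]
[623 207  17  19 263] [632.1 216.4] world [ 0.5512 -0.9186  0.0766] stand [-0.1669 -0.9138  0.0766]
[444 226  17  16 218] [452.2 233.2] world [ 0.4958 -0.3589  0.153 ] stand [-0.1282 -0.3527  0.153 ]
[423 234  18  15 218] [431.4 241. ] world [ 0.4747 -0.3021  0.1525] stand [-0.1395 -0.2932  0.1525]
16 [(-28, np.float64(0.0783)), (-20, np.float64(0.0799)), (-10, np.float64(0.0779)), (0, np.float64(0.0754)), (10, np.float64(0.0725)), (20, np.float64(0.071)), (28, np.float64(0.0691))]
18 [(-28, np.float64(0.069)), (-20, np.float64(0.0719)), (-10, np.float64(0.0733)), (0, np.float64(0.0759)), (10, np.float64(0.0777)), (20, np.float64(0.0797)), (28, np.float64(0.0811))]
floor slope [0.19831044 0.03528273] 891
```

View pics/c_scene18_150_120.png

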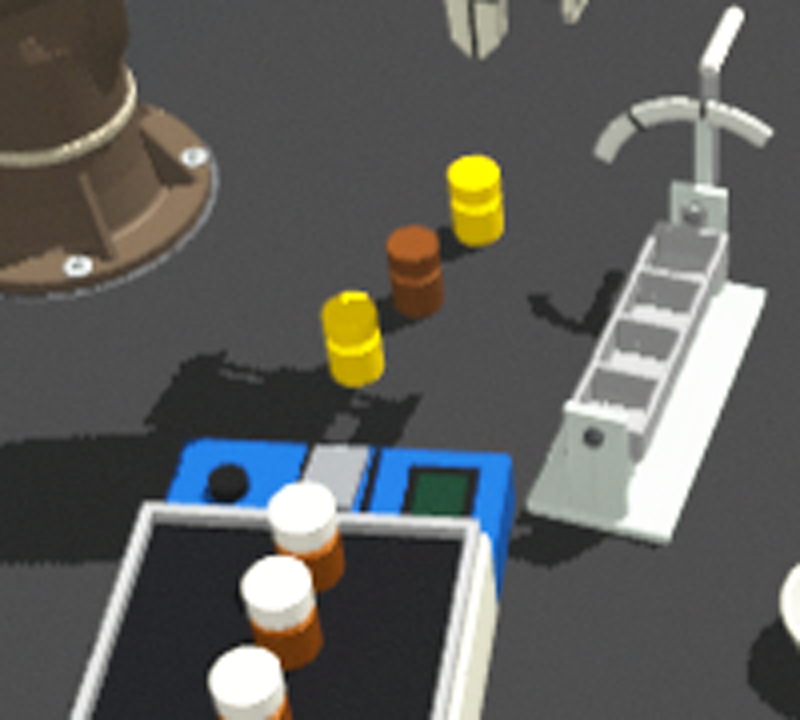

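View pics/top18.png

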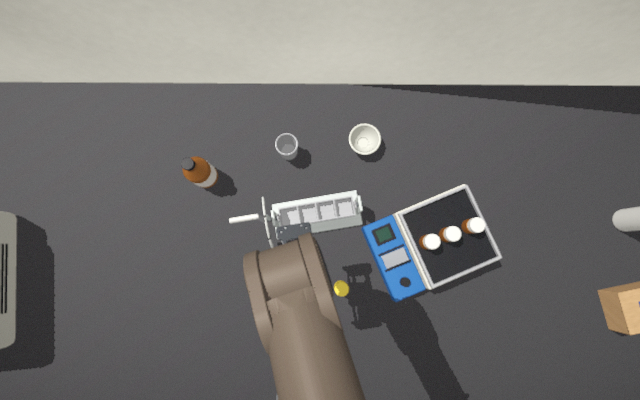

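The rocker's slope has flipped: its robot side went from 79 down to 69–72 mm. The jars are upright, the cradle is level (0.2°), and the bystanders are where they were. Handing in.

```bash
python3 - <<'E'
from plant import r
print(r.close_job())
E
```

```text
the job is handed in; nothing more can be done
None
```

The job is done and handed in at about 49 s of the 210 s allowed; no verdict is reported.

I levelled the cradle and stood the three jars that were present in its pockets. I tipped it to about 40° (arm on the second mark, handle position agreeing), held it there about 2 s, and brought it back level with all three jars in. I then moved the jars upright onto the black plate and pressed the rocker last.

**Last checks:**
- **Jars:** all three stand upright on the plate. Two cap tops were measured at about 153 mm against 154 mm expected; the third I confirmed only by eye.
- **Cradle:** level, with a floor slope of 0.2°.
- **Rocker:** its slope has reversed, so it reads as on.
- **Others:** the bottle, bowl and beaker look unmoved. The brown jar and both yellow ones were left standing.
- **Robot:** clear of everything.

**Disagreements:**
- The two cameras differed by about 5–7 mm, so I checked each held jar against its pocket in one view before lowering it.
- My first levelling was about 2° off, and I corrected it on the return swing.

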